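# Clamp bearing caps in the crack tester and switch it on

### The arm

A 6-joint arm with a two-finger parallel gripper is mounted at the origin on the work surface. World frame = base frame: x ahead of the robot, y to its left, z up, the work surface at z = 0. Lengths are in m, angles in rad, forces in N, time in s.
With the tool pointing down it reaches from about 0.35 to 0.975 m from the base axis. Payload 4.9 kg.
Tool frame: the origin (TCP) lies at the very end of the fingers, on their centre line; the grasp point (between the pads) lies behind it (manip.pinch_z is the y of the grasp point in the tool frame, in m); y points along the fingers, x is the direction in which the jaws open and shut, and the axes are right-handed (so a half turn about y gives the same grasp; the last joint's range is limited). The gripper opens to 85 mm and grips with 20 to 120 N. Pads are 22 mm wide; open, the fingers measure 114 mm over their backs; the gripper's body (76 mm by 85 mm) begins 54 mm behind the grasp point. The pads swing forward as they close: fully open they stand 13 mm farther back than shut.
Start: joints at [1.21, 0.053, 1.613, -0, 1.476, -0.119], TCP at [0.15, 0.607, 0.194] pointing down, gripper open.
Joint ranges: [-3.01, 3.01], [-1.01, 2.22], [0.06, 2.58], [-1.02, 4.17], [0.09, 2.62], [-3.14, 3.14]. Speed limits (rad/s): [2.57, 2.57, 3.14, 3.14, 3.14, 3.14].

### API

Orientations are given as a unit quaternion [w, x, y, z].
In Python, from plant import manip gives the robot as it stands.
- The arm moves only by the tool drive_tool, never from a script. Its argument "motion" is a list of rows, each a list of 3 entries, a list of its own where there are three numbers: the shift along the tool's x, y, z in units of 25 mm (1.0 is 25 mm), then the turn, a rotation vector about the tool's x, y, z in units of 5 degrees (1.0 is 5 degrees), then the closure, from -1 (fully open) to 1 (shut). A call has 1 to 12 rows; each row shifts and turns the commanded pose from where the row before left it, along the tool's axes as they then stand; what a row does not reach is not made up. A row lasts 1/10 s, in which the tool goes at most 50 mm and 8.59 degrees, less where a joint would pass 70% of its speed; a pose out of reach is approached as far as the arm can. A call is refused whole if a number of a shift passes 1 or a number of a turn 1, either way. A call with a gripper value outside its range is refused whole. The fingers move at their own pace and stop on an object; the grip force is fixed at half the most. Time passes only in rows, so rows that do not move let the fingers close. It gives the time, the measured TCP pose, the force and the opening at its end, in the units of the state.
- manip.state(): the state, without advancing time (a new reading comes with each control period).
- manip.grab_frame(name): name is "scene" or "side" or "wrist"; returns a dict with "img" (400x640x3 uint8, blue, green, red), "range_z" (400x640 float32, m along the optical axis (not along the pixel's ray), 0 where there is no reading), "camera_matrix" (3x3 intrinsics, pixels), "world_from_camera" (4x4, takes a point from camera to world coordinates); the wrist camera has in their place "T_tool_cam" (4x4, takes a point from camera to tool coordinates, whose origin is the TCP and whose axes are the tool frame's). Camera axes: x right, y down, z forward; pixel columns grow to the right and rows downward; lengths in m; the calibration is good to about 2 mm. A picture is of the moment at which its call begins: read the wrist's pose just before it.
- manip.job_done(): hands the job in, once; it reports no verdict.
The state is a dict: "time": time; "joint_pos": joint angles; "joint_vel": joint speeds; "joint_efforts": joint torques, N m; "tool_pos": TCP position; "tool_rot": TCP orientation; "contact_force": force on the tool from outside, world axes, zero at the start; "ft_torque": the same for the moment, N m; "gripper_width": opening from 0.0 (shut) to 1.0 (fully open).
Only numpy, scipy, OpenCV 4.12 (cv2) and the standard library are available. Lean on these libraries where they do the work, as an engineer would, in place of code of your own. Each camera call takes 0.05 s, during which the arm holds its last target. There are 200 camera calls.

### The job

Get this batch of bearing caps ready for crack testing: first throw the isolator on the grey console to off, then stand every loose bearing cap upright on its feet in a nest of its own in the clamp fixture, lengthwise between the blue fence and the sliding bar. Close the bar up against the caps and slide the brass thumb wedge along its ramp until it jams the bar fast; then press the yellow key so that it latches and the blue key pops up, and last of all throw the isolator back on. Leave the spray can, tape roll and spanner where they are, and let go of everything.

Things in the scene. Friction and masses are not known exactly. Their poses are not given: they have to be found in the camera images.
- cap0_mid (a point): Steel bearing cap, one of 2 to 4 on the bench at the start (None if absent): a bridge 66 long (its x) x 36 thick (its y) x 34 high (its z), 220 g, on two feet. End shoulders 16 long and 26 high with bolt heads up to 31; raised crown 36 long in the middle with an orange dab on both flat sides. Symmetric. This point is its centre, 17 above its underside. Grip it across the 36 at the crown.
- cap1_mid (a point): Steel bearing cap, one of 2 to 4 on the bench at the start (None if absent): a bridge 66 long (its x) x 36 thick (its y) x 34 high (its z), 220 g, on two feet. End shoulders 16 long and 26 high with bolt heads up to 31; raised crown 36 long in the middle with an orange dab on both flat sides. Symmetric. This point is its centre, 17 above its underside. Grip it across the 36 at the crown.
- cap2_mid (a point): Steel bearing cap, one of 2 to 4 on the bench at the start (None if absent): a bridge 66 long (its x) x 36 thick (its y) x 34 high (its z), 220 g, on two feet. End shoulders 16 long and 26 high with bolt heads up to 31; raised crown 36 long in the middle with an orange dab on both flat sides. Symmetric. This point is its centre, 17 above its underside. Grip it across the 36 at the crown.
- cap3_mid (a point): Steel bearing cap, one of 2 to 4 on the bench at the start (None if absent): a bridge 66 long (its x) x 36 thick (its y) x 34 high (its z), 220 g, on two feet. End shoulders 16 long and 26 high with bolt heads up to 31; raised crown 36 long in the middle with an orange dab on both flat sides. Symmetric. This point is its centre, 17 above its underside. Grip it across the 36 at the crown.
- bed_mid (a point): Point on the bed of the clamp fixture, in the middle of the row of nests, 33 from the fence face. Axes: x from bar to fence, y along the row, z up. Nests are 44 wide, middles at y -93, -31, +31, +93. A cap stands with its length along x, underside on the bed (its centre 17 above this). With the bar open 90 mm is free: set caps at about x -8; the closing bar pushes them against the fence to x 0.
- fixture: Clamp fixture, fixed to the bench; origin under its middle, axes as bed_mid. Steel bed 190 (x) x 284 (y), top 12 above the bench. Along the side away from the robot a blue fence, 22 above the bed; aluminium ribs 18 wide and 5 high between the nests, under the bar; a blue abutment, 24 above the bed, along the robot's side, behind the wedge.
- bar (a joint): Sliding clamp bar, travel in m: 0 fully open, grows towards the fence (fixture's +x); its face meets caps that touch the fence at 0.024; stop at 0.034. Moves against about 1.5 N of friction, 5 to 10 N when it pushes caps along, and stays where it is left. Open at the start (0 to 0.006).
- bar_grip (a point): Middle of the red upright fin on the bar, the handle to push or grip: 10 thick (along the fixture's x) x 34 wide (y), its top 14 above this point, the bar's top 18 below it. This point is 54 above the bench. The bar is 264 long (y), 20 thick, its front face 10 ahead of this point; behind its middle a boss 40 wide with a sloped back, top 35 above the bench.
- wedge (a joint): Thumb wedge travel in m: 0 drawn out, grows along the fixture's -y, into the gap between bar boss and abutment; stop at 0.085. Starts at 0 to 0.012. Slope 0.15. About 2 N of friction; with the bar closed on caps it meets the boss at about 0.066 (sooner if the bar is a little short) and jams by 0.08. A push of 12 to 16 N jams it well; it stays so when let go. Pull it back to free it.
- wedge_grip (a point): Middle of the yellow upright thumb fin on the wedge's thick end: 10 thick (along the fixture's y) x 26 wide (x), its top 14 above this point, the wedge's top 21 below it. This point is 54 above the bench. Push its +y face along the fixture's -y, or grip it. Brass wedge 80 long (y), 20 thick at its -y tip, 32 at the other end. Jammed fast means over 6 N between wedge and bar.
- isolator (a joint): Isolator toggle lever on the console, rad: 0 = off, leaning 0.6 rad to the console's +y, over the white patch; 1.2 = on, leaning 0.6 rad to its -y, over the green patch. Over the middle it falls to the end by its own weight; about 1 N at the ball. On at the start.
- isolator_ball (a point): Centre of the red ball (24 across) on the isolator lever, 55 from its pivot. The pivot is 70 above the bench, its axis along the console's x. The ball's centre is 115 above the bench at either end and 125 at the middle, and moves 62 along the console's y between the ends. Push it sideways along the console's y.
- key_white (a joint): White key (console's y +54) of the interlocked bank of four, m: 0 up, grows as pressed; latched at about 0.007, bottom 0.0095. Pressing one key down past its latch lets the latched one pop up. Up at the start.
- key_yellow (a joint): Yellow key (console's y +18), the one to press: about 3 to 5 N, bottoms at 0.0095, then springs back to about 0.007 and stays latched. Up at the start.
- key_blue (a joint): Blue key (console's y -18), latched down at the start (about 0.007); pops up to 0 when the yellow key is pressed home.
- key_red (a joint): Red key (console's y -54); up at the start.
- key_yellow_top (a point): Centre of the top of the yellow key, 26 (console's x) x 24 (y), 74 above the bench when up. Keys are 36 apart along y, so there are 12 mm gaps between them.
- console: Grey control console, fixed, 170 (x) x 160 (y) x 60 high; origin at the centre of its underside. Keys in a row along its y at x -45 on its top; isolator pivot at x +45, y 0, between two steel cheeks 18 high.
- spray_can: Bystander: spray can 64 across, 170 high, upright; origin under its centre.
- tape_roll: Bystander: roll of masking tape 100 across, 25 high, lying flat; origin under its centre.
- spanner: Bystander: spanner 170 long, lying on the bench; origin on its underside.
Mind the look-alikes: they are no part of the job. What is shaped like the part that bears cap1_mid but brown or red is not meant.

How it is judged:
By the outcome, as a careful person would: the job done as asked, in the order asked, and still so for the second after the job is handed in, with the robot touching nothing.
Of cap0, cap1, cap2, cap3 only 2 to 4 are there at a start; the rules pass over those that are not, and their reading is None.
At some moment in a run one of cap0, cap1, cap2, cap3 may be knocked a few centimetres aside while the robot is not near it.
Once in a run the grip may slacken for a moment while it holds something.
It also fails if it takes over 210 s, if anything falls off the work surface, if the arm or the gripper's body presses on something with over 40 N, if the wrist force passes 120 N, or if a joint passes its speed limit or range.

## Working session

There is one attempt and no reset: what is moved stays moved. The work goes in short steps, Python scripts to look and compute and a tool call to move; the robot and the scene stay as the last step left them, time stands still between calls to the robot, and variables do not carry over. Pictures are saved under pics/ and viewed, about 12 in all and at most 16, crops included, and the job is handed in when it is done.

Besides the shell and the picture viewer there is one more tool, called after "Request:" as name(argument=value, ...) on one line, values as JSON. drive_tool: Moves the arm, as the interface text tells. Its arguments: {"type":"object","properties":{"motion":{"type":"array","items":{"type":"array"}}},"required":["motion"]}

```bash
mkdir -p pics; ls; cat > h.py <<'E'
import numpy as np, cv2
from scipy.spatial.transform import Rotation as R
from plant import manip
def Ttool(s):
    T=np.eye(4); q=s["tool_rot"]; T[:3,:3]=R.from_quat([q[1],q[2],q[3],q[0]]).as_matrix(); T[:3,3]=s["tool_pos"]; return T
def grab(n):
    s=manip.state(); f=manip.grab_frame(n)
    W=f["world_from_camera"] if n!="wrist" else Ttool(s)@f["T_tool_cam"]
    W=np.array(W);z=f["range_z"];K=np.array(f["camera_matrix"])
    v,u=np.mgrid[:z.shape[0],:z.shape[1]]
    P=np.stack([(u-K[0,2])/K[0,0]*z,(v-K[1,2])/K[1,1]*z,z],-1)@W[:3,:3].T+W[:3,3]
    P[z<=0]=np.nan
    return f["img"],P,W,K
def st():
    s=manip.state(); print({k:np.round(s[k],4).tolist() for k in("time","joint_pos","tool_pos","contact_force","gripper_width")}); print(Ttool(s)[:3,:3].round(3).tolist()); return s
def px(p,W,K):
    c=np.linalg.inv(W)@np.append(p,1); c=K@c[:3]; return c[:2]/c[2]
E
python3 - <<'E'
from h import *
s=st(); print(manip.pinch_z)
for n in("scene","side"):
    i,P,W,K=grab(n); cv2.imwrite(f"pics/{n}0.png",i); np.savez(f"{n}0.npz",i=i,P=P,W=W,K=K); print(n,W.round(3).tolist())
E
```

```text
pics
{'time': 0.0, 'joint_pos': [1.21, 0.0534, 1.6143, -0.0, 1.476, -0.119], 'tool_pos': [0.1494, 0.6062, 0.1932], 'contact_force': [-0.0351, -0.3529, 0.2411], 'gripper_width': 1.0015}
[[0.239, -0.001, -0.971], [0.971, -0.002, 0.239], [-0.002, -1.0, 0.0]]
-0.0187
scene [[-0.599, 0.47, -0.648, 1.407], [0.801, 0.361, -0.478, 0.586], [0.01, -0.805, -0.593, 0.877], [0.0, 0.0, 0.0, 1.0]]
side [[-0.994, -0.072, 0.079, 0.482], [-0.106, 0.745, -0.659, 0.837], [-0.012, -0.663, -0.748, 1.043], [0.0, 0.0, 0.0, 1.0]]
```

View pics/scene0.png

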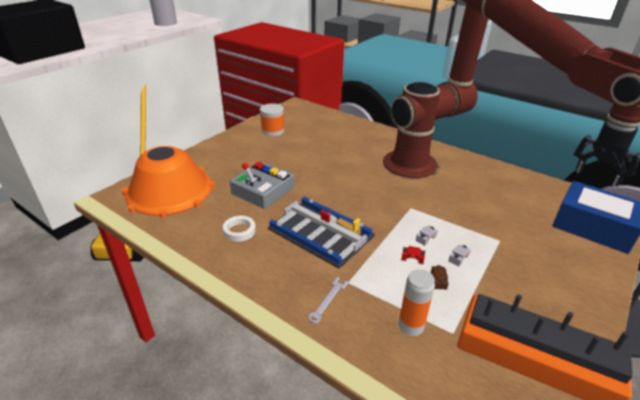

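View pics/side0.png

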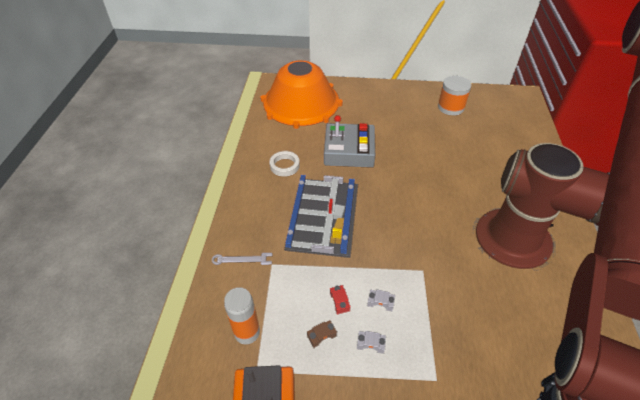

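The side view shows two grey steel caps at (380,299) and (371,341). Red (340,299) and brown (321,334) are decoys. The fixture is at about (322,215), and the console at (350,143). Next I'll enlarge the caps to confirm them and measure.

```bash
python3 - <<'E'
from h import *
d=np.load("side0.npz"); i,P=d["i"],d["P"]
a=cv2.resize(i[265:365,295:415],None,fx=4,fy=4,interpolation=cv2.INTER_CUBIC)
b=cv2.resize(i[110:260,270:390],None,fx=400/150,fy=400/150,interpolation=cv2.INTER_CUBIC)
cv2.imwrite("pics/crop1.png",np.hstack([a,b]))
def q(u,v): return np.nanmedian(P[v-1:v+2,u-1:u+2].reshape(-1,3),0).round(3).tolist()
for n,u,v in[("capA",380,299),("capB",371,341),("red",340,299),("brown",321,334)]:
    m=P[v-16:v+17,u-18:u+19].reshape(-1,3); c=i[v-16:v+17,u-18:u+19].reshape(-1,3)
    k=m[:,2]>0.012; mm=m[k]; 
    r=cv2.minAreaRect((mm[:,:2]*1000).astype(np.float32)); print(n,r,np.nanpercentile(mm[:,2],[50,90,99]).round(3))
# fixture, console: points with z>0.006
for n,(u0,u1,v0,v1),zl,zh in[("fix",(284,360,172,258),.025,.05),("con",(320,380,120,170),.05,.066)]:
    m=P[v0:v1,u0:u1].reshape(-1,3); k=(m[:,2]>zl)&(m[:,2]<zh); print(n,cv2.minAreaRect((m[k][:,:2]*1000).astype(np.float32)))
hsv=cv2.cvtColor(i,cv2.COLOR_BGR2HSV)
for n,h0,h1,b in[("redfin",170,180,(284,360,172,258)),("redfin0",0,8,(284,360,172,258)),("yelfin",18,35,(284,360,172,258)),("ball",0,8,(322,350,108,132)),("ykey",18,35,(350,380,118,160))]:
    u0,u1,v0,v1=b; s=hsv[v0:v1,u0:u1]; k=(s[...,0]>=h0)&(s[...,0]<=h1)&(s[...,1]>150)&(s[...,2]>80)
    m=P[v0:v1,u0:u1][k]; 
    if len(m): print(n,len(m),np.nanmin(m,0).round(3),np.nanmax(m,0).round(3),np.nanmedian(m,0).round(3))
E
```

```text
capA ((382.7039489746094, 253.21119689941406), (39.95104217529297, 65.52214813232422), 81.88601684570312) [0.03  0.035 0.036]
capB ((405.88775634765625, 368.648681640625), (39.27138900756836, 66.2481460571289), 84.66062927246094) [0.03  0.035 0.037]
red ((489.3746643066406, 260.9606628417969), (36.513710021972656, 68.640625), 21.409099578857422) [0.031 0.035 0.037]
brown ((526.6945190429688, 359.4603576660156), (66.98941040039062, 37.09221649169922), 34.78524398803711) [0.031 0.035 0.038]
fix ((563.28955078125, -24.412979125976562), (287.6822509765625, 174.47549438476562), 88.03331756591797)
con ((496.55499267578125, -328.7964172363281), (169.91102600097656, 167.04852294921875), 1.9368293285369873)
redfin0 35 [ 0.535 -0.041  0.043] [ 0.542 -0.005  0.07 ] [ 0.538 -0.012  0.066]
yelfin 199 [0.499 0.    0.01 ] [0.528 0.085 0.071] [0.511 0.075 0.035]
ball 37 [ 0.533 -0.535 -0.004] [ 0.564 -0.347  0.13 ] [ 0.544 -0.355  0.121]
ykey 54 [ 0.438 -0.338  0.06 ] [ 0.466 -0.299  0.079] [ 0.452 -0.311  0.073]
```

View pics/crop1.png

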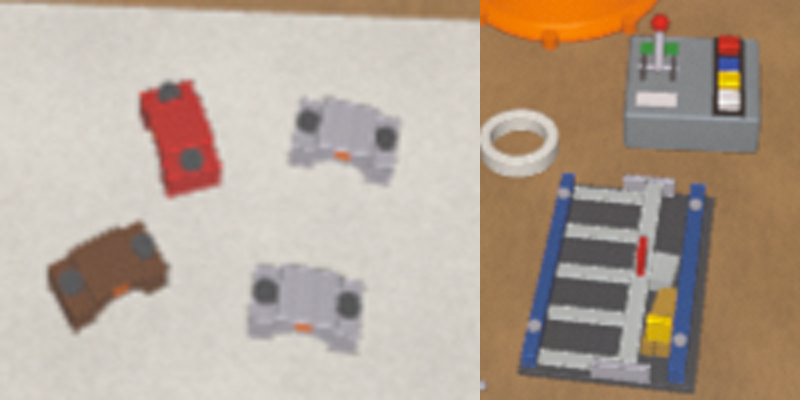

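Both steel caps already stand upright on their feet: they are about 35 mm high with the bolt heads up. They lie lengthwise roughly along world x. The on-state ball is at about (0.544,-0.355) and leans to -y. I'll go to the console first.

Request:
drive_tool(motion=[[[0,-1,0],[0,-0.93,0],-1],[[0,-1,0],[0,-0.93,0],-1],[[0,-1,0],[0,-0.93,0],-1],[[-1,0,-1],[0,0,0],-1],[[-1,0,-1],[0,0,0],-1],[[-1,0,-1],[0,0,0],-1],[[-1,0,-1],[0,0,0],-1],[[-1,0,-1],[0,0,0],-1],[[-1,0,-1],[0,0,0],-1],[[-1,0,-1],[0,0,0],-1],[[-1,0,-1],[0,0,0],-1],[[-1,0,-1],[0,0,0],-1]])

```text
time: 1.3
tool_pos: [0.3756, 0.3809, 0.2689]
tool_rot: [0.5, -0.5, -0.5, 0.501]
contact_force: [0.8, -0.0, 0.2]
gripper_width: 0.999
```

Request:
drive_tool(motion=[[[-1,0,-0.4],[0,0,0],-1],[[-1,0,-0.4],[0,0,0],-1],[[-1,0,-0.4],[0,0,0],-1],[[-1,0,-0.4],[0,0,0],-1],[[-1,0,-0.4],[0,0,0],-1],[[-1,0,-0.4],[0,0,0],-1],[[-1,0,-0.4],[0,0,0],-1],[[-1,0,-0.4],[0,0,0],-1],[[-1,0,-0.4],[0,0,0],-1],[[-1,0,-0.4],[0,0,0],-1],[[-1,0,-0.4],[0,0,0],-1],[[-1,0,-0.4],[0,0,0],-1]])

```text
time: 2.5
tool_pos: [0.4955, 0.0813, 0.2688]
tool_rot: [0.5, -0.499, -0.5, 0.501]
contact_force: [0.6, 0.6, 0.0]
gripper_width: 0.998
```

Request:
drive_tool(motion=[[[-1,0,0],[0,0,0],-1],[[-1,0,0],[0,0,0],-1],[[-1,0,0],[0,0,0],-1],[[-1,0,0],[0,0,0],-1],[[-1,0,0],[0,0,0],-1],[[-1,0,0],[0,0,0],-1],[[-1,0,0],[0,0,0],-1],[[-1,0,0],[0,0,0],-1],[[-1,0,0],[0,0,0],-1],[[-1,0,0],[0,0,0],-1],[[-1,0,0],[0,0,0],-1],[[-1,0,0],[0,0,0],-1]])

```text
time: 3.7
tool_pos: [0.4957, -0.2185, 0.2688]
tool_rot: [0.5, -0.499, -0.5, 0.5]
contact_force: [0.2, 0.7, 0.7]
gripper_width: 0.999
```

```bash
python3 - <<'E'
from h import *
s=st(); i,P,W,K=grab("wrist"); cv2.imwrite("pics/w1.png",i); np.savez("w1.npz",i=i,P=P,W=W,K=K); print(W.round(3).tolist())
hsv=cv2.cvtColor(i,cv2.COLOR_BGR2HSV)
def sat(h0,h1,zl=.04,zh=.15):
    k=(hsv[...,0]>=h0)&(hsv[...,0]<=h1)&(hsv[...,1]>130)&(P[...,2]>zl)&(P[...,2]<zh); m=P[k]
    if len(m): print(h0,len(m),m.min(0).round(3),m.max(0).round(3),np.median(m,0).round(3))
sat(0,8,.1);sat(0,8,.06,.085);sat(18,35);sat(100,130)
m=P.reshape(-1,3); k=(m[:,2]>.055)&(m[:,2]<.065)
print(cv2.minAreaRect((m[k][:,:2]*1000).astype(np.float32)))
E
```

```text
{'time': 3.7, 'joint_pos': [-0.5526, -0.1798, 1.7124, 0.0001, 1.61, -2.125], 'tool_pos': [0.4957, -0.2185, 0.2688], 'contact_force': [0.1728, 0.6915, 0.7037], 'gripper_width': 0.999}
[[-0.002, -0.001, -1.0], [1.0, 0.001, -0.002], [0.001, -1.0, 0.001]]
[[-0.001, 0.963, 0.271, 0.428], [1.0, 0.001, 0.0, -0.218], [0.0, 0.271, -0.963, 0.448], [0.0, 0.0, 0.0, 1.0]]
0 335 [ 0.532 -0.37   0.111] [ 0.554 -0.348  0.128] [ 0.541 -0.357  0.123]
0 712 [ 0.441 -0.405  0.06 ] [ 0.544 -0.01   0.076] [ 0.46  -0.378  0.073]
18 921 [ 0.439 -0.331  0.04 ] [0.525 0.076 0.076] [ 0.464 -0.303  0.068]
100 445 [ 0.44  -0.365  0.059] [ 0.468 -0.338  0.069] [ 0.453 -0.35   0.066]
((513.4429321289062, -305.0270690917969), (247.06690979003906, 731.75), 17.494977951049805)
```

View pics/w1.png

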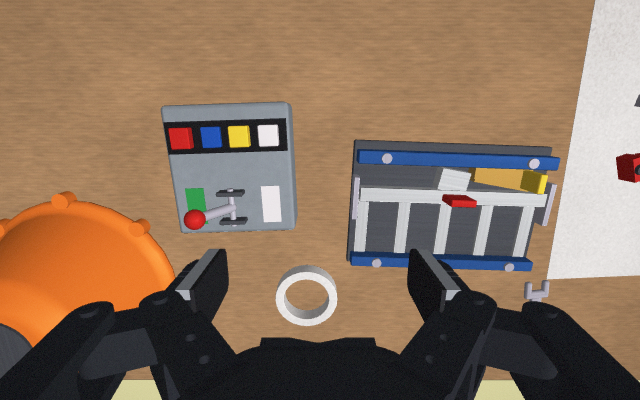

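The wrist view shows the red ball at (195,219) over the green patch. The keys run red, blue, yellow, white at y≈138, and the blue one is latched low. The fixture's four nests are empty. I'll straddle the ball and push it to +y.

Request:
drive_tool(motion=[[[-0.97,0,-0.38],[0,0,0],-1],[[-0.97,0,-0.38],[0,0,0],-1],[[-0.97,0,-0.38],[0,0,0],-1],[[-0.97,0,-0.38],[0,0,0],-1],[[-0.97,0,-0.38],[0,0,0],-1],[[0,0.9,0],[0,0,0],-1],[[0,0.9,0],[0,0,0],-1],[[0,0.9,0],[0,0,0],-1],[[0,0.9,0],[0,0,0],-1],[[0,0.9,0],[0,0,0],-1],[[0,0.9,0],[0,0,0],-1],[[0,0.9,0],[0,0,0],-1]])

```text
time: 4.95
tool_pos: [0.5434, -0.3383, 0.1104]
tool_rot: [0.5, -0.499, -0.5, 0.5]
contact_force: [-0.4, 0.3, 0.5]
gripper_width: 0.998
```

Request:
drive_tool(motion=[[[0.4,0,0],[0,0,0],-1],[[0.4,0,0],[0,0,0],-1],[[0.4,0,0],[0,0,0],-1],[[0.4,0,0],[0,0,0],-1],[[0.4,0,0],[0,0,0],-1],[[0.4,0,0],[0,0,0],-1],[[0.4,0,0],[0,0,0],-1],[[0,0,0],[0,0,0],-1],[[0,0,0],[0,0,0],-1],[[0,0,0],[0,0,0],-1]])

```text
time: 5.95
tool_pos: [0.5436, -0.2691, 0.112]
tool_rot: [0.5, -0.5, -0.5, 0.5]
contact_force: [-0.8, -0.2, 0.4]
gripper_width: 1.002
```

Request:
drive_tool(motion=[[[0,-1,0],[0,0,0],-1],[[0,-1,0],[0,0,0],-1],[[0,-1,0],[0,0,0],-1],[[0,-1,0],[0,0,0],-1],[[0.8,-1,0],[0,0,0],-1],[[1,-1,0.2],[0,0,0],-1],[[1,-1,0.4],[0,0,0],-1],[[1,0,0.4],[0,0,0],-1],[[1,0,0.4],[0,0,0],-1],[[1,0,0.4],[0,0,0],-1],[[1,0,0.4],[0,0,0],-1],[[1,0,0],[0,0,0],-1]])

```text
time: 7.15
tool_pos: [0.4876, -0.0735, 0.2872]
tool_rot: [-0.5, 0.5, 0.5, -0.5]
contact_force: [1.2, -0.1, 0.7]
gripper_width: 1.0
```

```bash
cat > see.py <<'E'
from h import *
import sys
def comp(hsv,P,h0,h1,zl,zh,box,smin=130,vmin=60):
    x0,x1,y0,y1=box
    k=(hsv[...,0]>=h0)&(hsv[...,0]<=h1)&(hsv[...,1]>smin)&(hsv[...,2]>vmin)&(P[...,2]>zl)&(P[...,2]<zh)&(P[...,0]>x0)&(P[...,0]<x1)&(P[...,1]>y0)&(P[...,1]<y1)
    return P[k]
def rep(n,m):
    if len(m): print(n,len(m),m.min(0).round(4),m.max(0).round(4),np.median(m,0).round(4))
    else: print(n,"none")
def look(name):
    i,P,W,K=grab("wrist"); cv2.imwrite(f"pics/{name}.png",i); np.savez(f"{name}.npz",i=i,P=P,W=W,K=K)
    return i,cv2.cvtColor(i,cv2.COLOR_BGR2HSV),P
E
python3 - <<'E'
from see import *
st(); i,hsv,P=look("w2")
C=(.4,.62,-.45,-.25); F=(.42,.7,-.2,.15)
rep("ball",comp(hsv,P,0,8,.1,.14,C)); 
for n,a,b in(("redk",0,8),("yk",18,35),("bk",100,125)): rep(n,comp(hsv,P,a,b,.06,.08,(.42,.49,-.45,-.25)))
rep("redfin",comp(hsv,P,0,8,.06,.08,F)); rep("yfin",comp(hsv,P,18,35,.06,.08,F))
b=comp(hsv,P,100,125,.03,.04,F,100,40); f=b[b[:,0]>.58]; a=b[b[:,0]<.56]
for n,m in(("fence",f),("abut",a)):
    rep(n,m); print(cv2.minAreaRect((m[:,:2]*1000).astype(np.float32)))
E
```

```text
{'time': 7.15, 'joint_pos': [-0.3004, -0.3065, 1.788, -0.0002, 1.6595, -1.8716], 'tool_pos': [0.4876, -0.0735, 0.2872], 'contact_force': [1.2059, -0.1248, 0.6679], 'gripper_width': 0.9999}
[[-0.0, 0.001, -1.0], [1.0, -0.0, -0.0], [-0.0, -1.0, -0.001]]
ball 358 [ 0.5316 -0.3698  0.1103] [ 0.5538 -0.3481  0.1282] [ 0.5414 -0.3553  0.1221]
redk 507 [ 0.4414 -0.4084  0.0605] [ 0.4668 -0.3734  0.076 ] [ 0.4539 -0.382   0.0732]
yk 497 [ 0.4389 -0.3345  0.06  ] [ 0.4669 -0.3014  0.0765] [ 0.4514 -0.3111  0.073 ]
bk 417 [ 0.4405 -0.3665  0.0604] [ 0.4663 -0.3379  0.069 ] [ 0.4532 -0.3488  0.0662]
redfin 184 [ 0.5327 -0.0433  0.0603] [ 0.5432 -0.0101  0.0698] [ 0.537  -0.0266  0.0672]
yfin 160 [0.4994 0.0656 0.0605] [0.5245 0.0764 0.0702] [0.5117 0.0699 0.067 ]
fence 1347 [ 0.63   -0.1673  0.03  ] [0.6539 0.0696 0.036 ] [ 0.6409 -0.0454  0.0334]
((641.7989501953125, -48.828575134277344), (236.4484100341797, 16.77752685546875), 87.87480926513672)
abut 2251 [ 0.4726 -0.1611  0.03  ] [0.4988 0.1127 0.0379] [ 0.4854 -0.0265  0.0353]
((486.1773681640625, -24.12396240234375), (273.6911926269531, 18.302038192749023), 88.08000946044922)
```

View pics/w2.png

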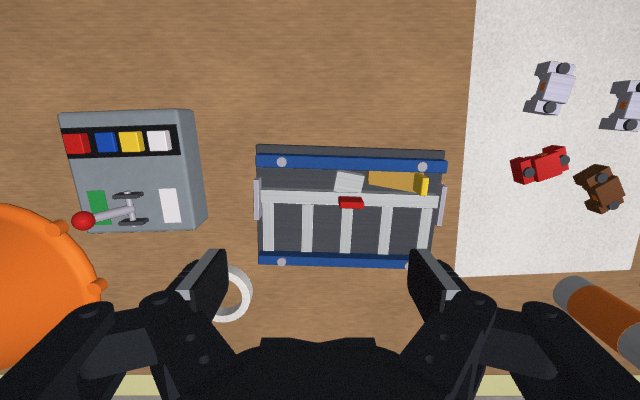

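The ball is still over green at (83,220): with the jaws open the fingertips stand about 13 mm higher, so they passed over it. I'll repeat 22 mm lower.

Request:
drive_tool(motion=[[[-0.97,0,-0.2],[0,0,0],-1],[[-0.97,0,-0.2],[0,0,0],-1],[[-0.97,0,-0.2],[0,0,0],-1],[[-0.97,0,-0.2],[0,0,0],-1],[[-0.97,0,-0.2],[0,0,0],-1],[[-0.97,0,-0.2],[0,0,0],-1],[[-0.97,0,-0.2],[0,0,0],-1],[[-0.97,0,-0.2],[0,0,0],-1],[[-0.97,0,-0.2],[0,0,0],-1],[[-0.97,0,-0.2],[0,0,0],-1],[[-0.97,0,-0.2],[0,0,0],-1],[[0,0.6,0],[0,0,0],-1]])

```text
time: 8.4
tool_pos: [0.5444, -0.3445, 0.2735]
tool_rot: [-0.499, 0.502, 0.499, -0.5]
contact_force: [-0.9, -0.6, 0.3]
gripper_width: 1.001
```

Request:
drive_tool(motion=[[[0,1,0],[0,0,0],-1],[[0,1,0],[0,0,0],-1],[[0,1,0],[0,0,0],-1],[[0,1,0],[0,0,0],-1],[[0,1,0],[0,0,0],-1],[[0,1,0],[0,0,0],-1],[[0,1,0],[0,0,0],-1],[[0,0.4,0],[0,0,0],-1]])

```text
time: 9.2
tool_pos: [0.5416, -0.3388, 0.0827]
tool_rot: [0.502, -0.497, -0.5, 0.501]
contact_force: [-0.1, 0.7, -0.2]
gripper_width: 0.999
```

Request:
drive_tool(motion=[[[0.4,0,0],[0,0,0],-1],[[0.4,0,0],[0,0,0],-1],[[0.4,0,0],[0,0,0],-1],[[0.4,0,0],[0,0,0],-1],[[0.4,0,0],[0,0,0],-1],[[0.4,0,0],[0,0,0],-1],[[0.4,0,0],[0,0,0],-1],[[0,0,0],[0,0,0],-1],[[0,0,0],[0,0,0],-1],[[0,0,0],[0,0,0],-1]])

```text
time: 10.2
tool_pos: [0.5437, -0.2708, 0.0869]
tool_rot: [0.5, -0.5, -0.5, 0.5]
contact_force: [-0.1, -0.1, 0.1]
gripper_width: 1.002
```

Request:
drive_tool(motion=[[[0,-1,0],[0,0,0],-1],[[0,-1,0],[0,0,0],-1],[[0,-1,0],[0,0,0],-1],[[0,-1,0],[0,0,0],-1],[[0.8,-1,0],[0,0,0],-1],[[1,-1,0.2],[0,0,0],-1],[[1,-1,0.4],[0,0,0],-1],[[1,0,0.4],[0,0,0],-1],[[1,0,0.4],[0,0,0],-1],[[1,0,0.4],[0,0,0],-1],[[1,0,0.4],[0,0,0],-1],[[1,0,0.4],[0,0,0],-1]])

```text
time: 11.4
tool_pos: [0.4779, -0.0752, 0.262]
tool_rot: [-0.5, 0.5, 0.5, -0.5]
contact_force: [1.1, 0.6, 0.1]
gripper_width: 1.003
```

```bash
python3 - <<'E'
from see import *
st(); i,hsv,P=look("w3")
rep("ball",comp(hsv,P,0,8,.1,.14,(.4,.62,-.45,-.25)))
E
```

```text
{'time': 11.4, 'joint_pos': [-0.31, -0.3249, 1.8434, -0.0, 1.6228, -1.8815], 'tool_pos': [0.4779, -0.0752, 0.262], 'contact_force': [1.0505, 0.5902, 0.1481], 'gripper_width': 1.0032}
[[-0.001, 0.0, -1.0], [1.0, -0.0, -0.001], [-0.0, -1.0, -0.0]]
ball 415 [ 0.5315 -0.3692  0.1087] [ 0.5552 -0.348   0.1278] [ 0.541  -0.3554  0.1222]
```

Still on. This time I'll look while it is pushed, before leaving.

Request:
drive_tool(motion=[[[-0.96,0,-0.24],[0,0,0],-1],[[-0.96,0,-0.24],[0,0,0],-1],[[-0.96,0,-0.24],[0,0,0],-1],[[-0.96,0,-0.24],[0,0,0],-1],[[-0.96,0,-0.24],[0,0,0],-1],[[-0.96,0,-0.24],[0,0,0],-1],[[-0.96,0,-0.24],[0,0,0],-1],[[-0.96,0,-0.24],[0,0,0],-1],[[-0.96,0,-0.24],[0,0,0],-1],[[-0.96,0,-0.24],[0,0,0],-1],[[-0.96,0,-0.24],[0,0,0],-1],[[0,0.6,0],[0,0,0],-1]])

```text
time: 12.65
tool_pos: [0.5456, -0.3434, 0.2487]
tool_rot: [-0.499, 0.502, 0.5, -0.5]
contact_force: [-0.9, 0.2, -0.2]
gripper_width: 1.003
```

Request:
drive_tool(motion=[[[0,1,0],[0,0,0],-1],[[0,1,0],[0,0,0],-1],[[0,1,0],[0,0,0],-1],[[0,1,0],[0,0,0],-1],[[0,1,0],[0,0,0],-1],[[0,1,0],[0,0,0],-1],[[0,0.4,0],[0,0,0],-1],[[0.4,0,0],[0,0,0],-1],[[0.4,0,0],[0,0,0],-1],[[0.4,0,0],[0,0,0],-1],[[0,0,0],[0,0,0],-1]])

```text
time: 13.75
tool_pos: [0.5456, -0.3084, 0.0886]
tool_rot: [-0.498, 0.5, 0.501, -0.501]
contact_force: [0.3, 0.1, -0.1]
gripper_width: 0.998
```

```bash
python3 - <<'E'
from see import *
st(); i,P,W,K=grab("side"); j,Q,W2,K2=grab("wrist"); k,Q3,W3,K3=grab("scene")
print(px([.543,-.355,.115],W,K),px([.543,-.355,.115],W3,K3))
a=cv2.resize(i[80:180,290:390],(400,400),interpolation=cv2.INTER_CUBIC)
b=cv2.resize(k[140:220,210:310],(400,320),interpolation=cv2.INTER_CUBIC)
b=np.vstack([b,np.zeros((80,400,3),np.uint8)])
cv2.imwrite("pics/c3.png",np.hstack([a,b]));cv2.imwrite("pics/w4.png",j)
hsv=cv2.cvtColor(j,cv2.COLOR_BGR2HSV);rep("ball",comp(hsv,Q,0,8,.1,.14,(.5,.62,-.45,-.25)))
E
```

```text
{'time': 13.75, 'joint_pos': [-0.6332, 0.1399, 1.7015, 0.0003, 1.2979, -2.2075], 'tool_pos': [0.5456, -0.3084, 0.0886], 'contact_force': [0.2738, 0.1184, -0.129], 'gripper_width': 0.9975}
[[-0.003, 0.002, -1.0], [1.0, -0.001, -0.003], [-0.001, -1.0, -0.002]]
[337.19941193 119.56230818] [246.22223574 166.40327006]
ball 1233 [ 0.5317 -0.3715  0.1116] [ 0.5529 -0.3487  0.1392] [ 0.5387 -0.3569  0.1224]
```

View pics/c3.png

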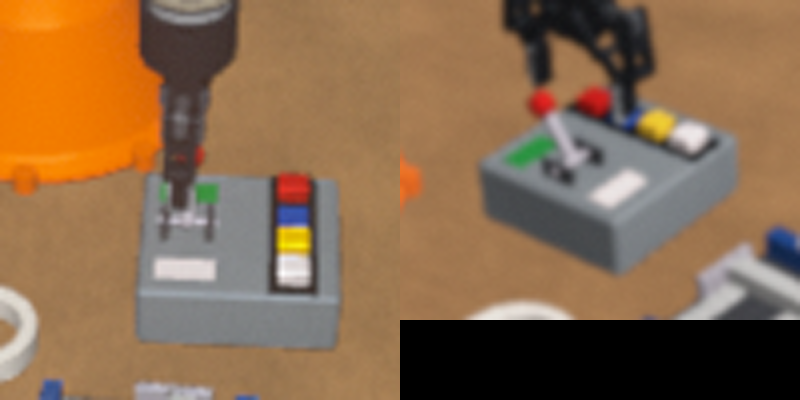

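```bash
python3 - <<'E'
from see import *
k,Q3,W,K=grab("scene"); j,Q,W2,K2=grab("wrist"); np.savez("w4.npz",P=Q,i=j)
for y in(-.351,-.266):
  for z in(.09,.1,.12,.13): p=px([.5456,y,z],W,K); print(y,z,(p-[210,140])*4+[400,0])
# finger points seen from scene: dark pixels
hsv=cv2.cvtColor(k,cv2.COLOR_BGR2HSV)
m=(hsv[...,2]<60)&(Q3[...,0]>.5)&(Q3[...,0]<.6)&(Q3[...,1]>-.40)&(Q3[...,1]<-.22)&(Q3[...,2]>.08)
p=Q3[m]; 
for z0 in np.arange(.08,.18,.01):
    q=p[(p[:,2]>=z0)&(p[:,2]<z0+.01)]
    for s,n in((q[q[:,1]<-.31],"L"),(q[q[:,1]>=-.31],"R")):
        if len(s): print(n,round(z0,3),len(s),s.min(0).round(3),s.max(0).round(3))
E
```

```text
-0.351 0.09 [548.70181259 133.42636105]
-0.351 0.1 [547.67687277 123.46715031]
-0.351 0.12 [545.60194571 103.30534619]
-0.351 0.13 [544.5517536   93.10076212]
-0.266 0.09 [622.43230931 166.70702842]
-0.266 0.1 [621.68454324 156.60251086]
-0.266 0.12 [620.17021253 136.13945167]
-0.266 0.13 [619.40348969 125.77877238]
L 0.14 6 [ 0.539 -0.356  0.142] [ 0.551 -0.353  0.148]
R 0.14 1 [ 0.543 -0.257  0.149] [ 0.543 -0.257  0.149]
L 0.15 9 [ 0.541 -0.356  0.152] [ 0.555 -0.351  0.158]
R 0.15 4 [ 0.545 -0.257  0.152] [ 0.549 -0.253  0.159]
L 0.16 11 [ 0.539 -0.355  0.16 ] [ 0.556 -0.346  0.168]
R 0.16 8 [ 0.541 -0.258  0.16 ] [ 0.551 -0.25   0.17 ]
L 0.17 12 [ 0.54  -0.356  0.17 ] [ 0.554 -0.348  0.179]
R 0.17 5 [ 0.551 -0.257  0.171] [ 0.553 -0.251  0.179]
```

View pics/w4.png

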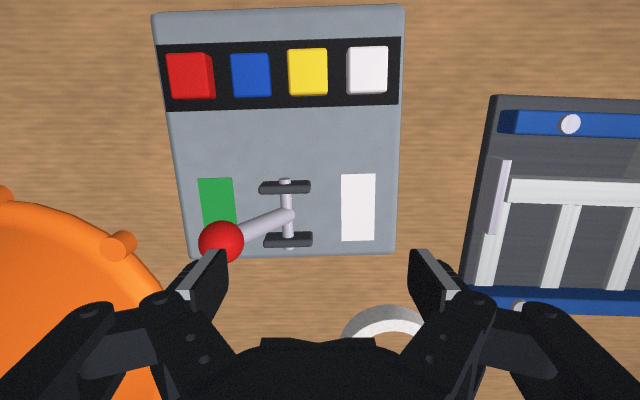

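```bash
python3 - <<'E'
from see import *
j,P,W,K=grab("wrist"); s=manip.state(); T=Ttool(s)
for y in(0,-.013,-.02,-.03,-.04,-.05): print(y,[px((T@[x,y,z,1])[:3],W,K).round().tolist() for x in(-.0425,.0425) for z in (-.011,0,.011)])
t=(P-T[:3,3])@T[:3,:3]
for u,v in((215,262),(190,280),(222,280),(210,285),(425,262),(440,280),(470,300),(221,241),(222,255)): print(u,v,t[v,u].round(4))
E
```

```text
0 [[250.0, 243.0], [249.0, 227.0], [248.0, 211.0], [383.0, 243.0], [384.0, 227.0], [385.0, 211.0]]
-0.013 [[245.0, 252.0], [244.0, 235.0], [243.0, 217.0], [387.0, 252.0], [388.0, 235.0], [390.0, 217.0]]
-0.02 [[243.0, 257.0], [241.0, 240.0], [240.0, 222.0], [390.0, 257.0], [391.0, 240.0], [392.0, 221.0]]
-0.03 [[238.0, 266.0], [237.0, 247.0], [235.0, 228.0], [394.0, 266.0], [395.0, 247.0], [397.0, 228.0]]
-0.04 [[233.0, 275.0], [232.0, 256.0], [230.0, 235.0], [399.0, 275.0], [400.0, 256.0], [402.0, 235.0]]
-0.05 [[228.0, 286.0], [226.0, 265.0], [224.0, 243.0], [404.0, 286.0], [406.0, 265.0], [408.0, 243.0]]
215 262 [-0.0415 -0.066   0.0098]
190 280 [-0.0457 -0.0808  0.0102]
222 280 [-0.0419 -0.0587 -0.0028]
210 285 [-0.0416 -0.0733  0.0036]
425 262 [ 0.0447 -0.0669  0.0103]
440 280 [ 0.0456 -0.0805  0.01  ]
470 300 [ 0.0489 -0.0958  0.0119]
221 241 [-0.0483 -0.0367  0.0065]
222 255 [-0.042  -0.0554  0.0078]
```

The wrist cloud puts the open fingertips about 50 mm behind the TCP, not 13. I'll check this with the gripper shut, higher up.

Request:
drive_tool(motion=[[[0,-1,0],[0,0,0],-1],[[0,-1,0],[0,0,0],-1],[[0,-1,0],[0,0,0],1],[[0,0,0],[0,0,0],1],[[0,0,0],[0,0,0],1],[[0,0,0],[0,0,0],1],[[0,0,0],[0,0,0],1],[[0,0,0],[0,0,0],1],[[0,0,0],[0,0,0],1],[[0,0,0],[0,0,0],1]])

```text
time: 15.05
tool_pos: [0.5445, -0.3094, 0.1615]
tool_rot: [0.5, -0.499, -0.5, 0.5]
contact_force: [-0.2, 0.5, 0.2]
gripper_width: 0.002
```

```bash
python3 - <<'E'
from see import *
s=st(); j,P,W,K=grab("wrist"); T=Ttool(s); t=(P-T[:3,3])@T[:3,:3]
k,Q,W3,K3=grab("scene"); tq=(Q-T[:3,3])@T[:3,:3]
for n,a in(("wrist",t),("scene",tq)):
    m=(abs(a[...,0])<.04)&(abs(a[...,2])<.03)&(a[...,1]<.02)&(a[...,1]>-.12)
    q=a[m]; print(n,len(q),np.percentile(q[:,1],[50,90,97,100]).round(4)); e=q[q[:,1]>-.04]; print(e.min(0) if len(e) else 0,e.max(0) if len(e) else 0)
# helmet clearance
d=np.load("w1.npz")["P"]; m=(d[...,0]>.49)&(d[...,0]<.6)&(d[...,1]<-.37)&(d[...,1]>-.5)&(d[...,2]>.085); print(d[m].min(0) if m.any() else None, d[m].max(0) if m.any() else None)
b=cv2.resize(k[120:220,200:320],(720,600),interpolation=cv2.INTER_CUBIC); cv2.imwrite("pics/c5.png",b)
for y in(0,-.02,-.05): print((px((T@[0,y,0,1])[:3],W3,K3)-[200,120])*6)
E
```

```text
{'time': 15.05, 'joint_pos': [-0.6355, 0.0779, 1.642, -0.0, 1.4224, -2.208], 'tool_pos': [0.5445, -0.3094, 0.1615], 'contact_force': [-0.2062, 0.5371, 0.1683], 'gripper_width': 0.002}
[[-0.002, -0.001, -1.0], [1.0, 0.0, -0.002], [0.0, -1.0, 0.001]]
wrist 24403 [-0.1018 -0.0798 -0.0561 -0.0384]
[-0.00543871 -0.03990827  0.00957493] [ 0.006947   -0.03837242  0.01021518]
scene 294 [-0.0906 -0.0508 -0.0417 -0.0361]
[-0.00667309 -0.03898691 -0.01126614] [ 0.00708349 -0.03607102  0.0119389 ]
[ 0.5459505  -0.37000005  0.12234644] [ 0.5459505  -0.37000005  0.12234644]
[327.88610176 233.09010519]
[325.01911418 201.03862388]
[320.62637369 151.92999119]
```

View pics/c5.png

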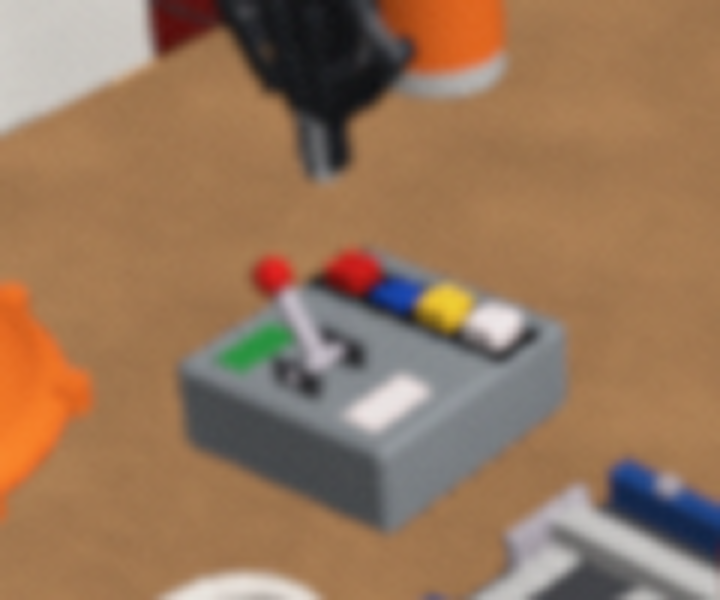

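Both cameras agree: the true fingertips lie about 36 mm short of the reported TCP when shut, and about 50 mm short when open. I'll allow for that from here on. Next I straddle the ball again, low enough.

Request:
drive_tool(motion=[[[-0.6,0,0],[0,0,0],-1],[[-0.6,0,0],[0,0,0],-1],[[0,0,0],[0,0,0],-1],[[0,0,0],[0,0,0],-1],[[0,0,0],[0,0,0],-1],[[0,0,0],[0,0,0],-1],[[0,0.9,0],[0,0,0],-1],[[0,0.9,0],[0,0,0],-1],[[0,0.9,0],[0,0,0],-1],[[0,0.9,0],[0,0,0],-1],[[0,0.9,0],[0,0,0],-1],[[0,0,0],[0,0,0],-1]])

```text
time: 16.35
tool_pos: [0.5423, -0.3372, 0.0452]
tool_rot: [0.502, -0.497, -0.5, 0.501]
contact_force: [-1.3, -0.0, -0.1]
gripper_width: 0.998
```

Request:
drive_tool(motion=[[[0.4,0,0],[0,0,0],-1],[[0.4,0,0],[0,0,0],-1],[[0.4,0,0],[0,0,0],-1],[[0.4,0,0],[0,0,0],-1],[[0.4,0,0],[0,0,0],-1],[[0.4,0,0],[0,0,0],-1],[[0.4,0,0],[0,0,0],-1],[[0,0,0],[0,0,0],-1],[[0,0,0],[0,0,0],-1],[[0,0,0],[0,0,0],-1]])

```text
time: 17.35
tool_pos: [0.5456, -0.2719, 0.0516]
tool_rot: [-0.497, 0.502, 0.5, -0.501]
contact_force: [-1.0, -5.0, 5.0]
gripper_width: 0.999
```

Request:
drive_tool(motion=[[[0,-1,0],[0,0,0],-1],[[0,-1,0],[0,0,0],-1],[[0,-1,0],[0,0,0],-1],[[0,-1,0],[0,0,0],-1],[[0,-1,0],[0,0,0],-1],[[0.8,-1,0],[0,0,0],-1],[[1,-1,0.2],[0,0,0],-1],[[1,-1,0.4],[0,0,0],-1],[[1,0,0.4],[0,0,0],-1],[[1,0,0.4],[0,0,0],-1],[[1,0,0.4],[0,0,0],-1],[[1,0,0.4],[0,0,0],-1]])

```text
time: 18.55
tool_pos: [0.4886, -0.0981, 0.2492]
tool_rot: [-0.5, 0.499, 0.5, -0.5]
contact_force: [-0.1, -0.3, 0.3]
gripper_width: 0.998
```

```bash
python3 - <<'E'
from see import *
st(); i,hsv,P=look("w6")
rep("ball",comp(hsv,P,0,8,.1,.14,(.4,.62,-.45,-.25)))
E
```

```text
{'time': 18.55, 'joint_pos': [-0.3478, -0.283, 1.8311, 0.0003, 1.5937, -1.9203], 'tool_pos': [0.4886, -0.0981, 0.2492], 'contact_force': [-0.0782, -0.3019, 0.2718], 'gripper_width': 0.9978}
[[-0.002, -0.0, -1.0], [1.0, 0.0, -0.002], [0.0, -1.0, 0.0]]
ball 398 [ 0.5298 -0.3073  0.1101] [ 0.551  -0.2863  0.1281] [ 0.5388 -0.294   0.1228]
```

The isolator is now off: the ball is at y -0.297. Now to the caps.

Request:
drive_tool(motion=[[[1,0,0.3],[0,0,0],-1],[[1,0,0.3],[0,0,0],-1],[[1,0,0.3],[0,0,0],-1],[[1,0,0.3],[0,0,0],-1],[[1,0,0.3],[0,0,0],-1],[[1,0,0.3],[0,0,0],-1],[[1,0,0.3],[0,0,0],-1],[[1,0,0.3],[0,0,0],-1],[[1,0,0.3],[0,0,0],-1],[[1,0,0.3],[0,0,0],-1],[[1,0,0.3],[0,0,0],-1],[[1,0,0.3],[0,0,0],-1]])

```text
time: 19.8
tool_pos: [0.398, 0.2014, 0.2492]
tool_rot: [-0.5, 0.499, 0.5, -0.5]
contact_force: [0.3, 0.3, 0.5]
gripper_width: 0.996
```

Request:
drive_tool(motion=[[[1,0,0.3],[0,0,0],-1],[[1,0,0.3],[0,0,0],-1],[[0,0,0],[0,0,0],-1]])

```text
time: 20.1
tool_pos: [0.3824, 0.2523, 0.2491]
tool_rot: [0.499, -0.498, -0.501, 0.501]
contact_force: [-0.1, 0.4, -0.4]
gripper_width: 0.998
```

```bash
cat >> see.py <<'E'
def caps(P,i):
    z=P[...,2]; m=((z>.012)&(z<.04)&(P[...,1]>.14)&(P[...,0]<.5)&(P[...,0]>.28)).astype(np.uint8)
    n,l,stt,c=cv2.connectedComponentsWithStats(m)
    for k in range(1,n):
        if stt[k,4]<150: continue
        q=P[l==k]; col=i[l==k].mean(0); t=q[q[:,2]>.0165]
        r=cv2.minAreaRect((t[:,:2]*1000).astype(np.float32)); print("comp",stt[k],"bgr",col.round(),"rect",np.round(r[0],1),np.round(r[1],1),round(r[2],1),"z",np.percentile(q[:,2],[50,98]).round(3))
E
python3 - <<'E'
from see import *
st(); i,hsv,P=look("w7"); caps(P,i)
E
```

```text
{'time': 20.1, 'joint_pos': [0.4198, -0.3884, 1.9125, 0.001, 1.6181, -1.1566], 'tool_pos': [0.3824, 0.2523, 0.2491], 'contact_force': [-0.0737, 0.3854, -0.3554], 'gripper_width': 0.9978}
[[-0.006, -0.001, -1.0], [1.0, 0.001, -0.006], [0.001, -1.0, 0.001]]
comp [ 300  142   34   53 1335] bgr [137. 127. 130.] rect [383.6 251.2] [36.1 66.1] 81.4 z [0.032 0.035]
comp [ 383  160   36   51 1402] bgr [128. 119. 122.] rect [406.8 367.1] [36.5 66.1] 85.1 z [0.031 0.035]
comp [ 296  221   51   31 1037] bgr [ 30.  31. 127.] rect [490.  259.1] [36.8 66. ] 20.5 z [0.031 0.035]
```

View pics/w7.png

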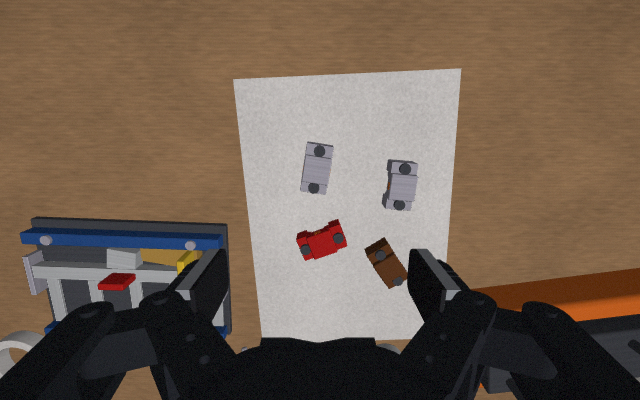

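Steel caps A (317,168) and B (402,186) are grey and upright. Red (321,240) and brown (387,263) are the look-alikes and stay put. Going down on A.

Request:
drive_tool(motion=[[[0,1,0],[0,0.86,0],-1],[[0,1,0],[0,0.86,0],-1],[[0,1,-0.05],[0,0,0],-1],[[0,1,0],[0,0,0],-1],[[0,1,0],[0,0,0],-1],[[0,1,0],[0,0,0],-1],[[0,1,0],[0,0,0],-1],[[0,1,0],[0,0,0],-1],[[0,1,0],[0,0,0],-1],[[0,1,0],[0,0,0],-1],[[0,0,0],[0,0,0],-1]])

```text
time: 21.25
tool_pos: [0.3819, 0.2477, -0.0043]
tool_rot: [0.537, -0.535, -0.458, 0.464]
contact_force: [-0.4, 0.2, -1.3]
gripper_width: 1.002
```

Request:
drive_tool(motion=[[[0,0.6,0],[0,0,0],-1],[[0,0.6,0],[0,0,0],-1],[[0,0,0],[0,0,0],1],[[0,0,0],[0,0,0],1],[[0,0,0],[0,0,0],1],[[0,0,0],[0,0,0],1],[[0,0,0],[0,0,0],1],[[0,0,0],[0,0,0],1],[[0,0,0],[0,0,0],1],[[0,0,0],[0,0,0],1]])

```text
time: 22.25
tool_pos: [0.3864, 0.2505, -0.0289]
tool_rot: [-0.535, 0.536, 0.462, -0.461]
contact_force: [0.6, -1.2, 6.1]
gripper_width: 0.41
```

```bash
python3 - <<'E'
from see import *
s=st(); i,hsv,P=look("w8"); T=Ttool(s); t=(P-T[:3,3])@T[:3,:3]
m=(abs(t[...,0])<.04)&(abs(t[...,2])<.04)&(P[...,2]<.045)&(P[...,2]>.012); rep("cap",P[m])
caps(P,i)
E
```

```text
{'time': 22.25, 'joint_pos': [0.4136, -0.0856, 2.1543, -0.0003, 1.0702, -1.0088], 'tool_pos': [0.3864, 0.2505, -0.0289], 'contact_force': [0.5588, -1.163, 6.1285], 'gripper_width': 0.4096}
[[0.148, 0.003, -0.989], [0.989, 0.001, 0.148], [0.001, -1.0, -0.002]]
cap 13112 [0.3486 0.2214 0.012 ] [0.4185 0.2831 0.045 ] [0.3766 0.2525 0.0326]
comp [  242   188   152   146 12676] bgr [101.  94.  96.] rect [383.8 251.7] [62.4 66.5] 81.2 z [0.032 0.037]
comp [  509   197   127   146 14148] bgr [90. 84. 87.] rect [406.6 367. ] [37.8 66.9] 85.4 z [0.03  0.034]
```

Gripped: the opening is 0.41, about 35 mm. Lift, square up to the fixture and carry to the +31 nest.

Request:
drive_tool(motion=[[[0,-1,0],[0,0,0],1],[[0,-1,0],[0,0,0],1],[[0,-1,0],[0,-0.65,0],1],[[0,-1,0],[0,-0.65,0],1],[[0,-1,0],[0,0,0],1],[[0,0,0],[0,0,0],1]])

```text
time: 22.9
tool_pos: [0.3874, 0.2512, 0.0981]
tool_rot: [-0.508, 0.51, 0.494, -0.489]
contact_force: [0.5, 1.2, -0.9]
gripper_width: 0.408
```

Request:
drive_tool(motion=[[[-0.958,0,-0.87],[0,0,0],1],[[-0.958,0,-0.87],[0,0,0],1],[[-0.958,0,-0.87],[0,0,0],1],[[-0.958,0,-0.87],[0,0,0],1],[[-0.958,0,-0.87],[0,0,0],1],[[-0.958,0,-0.87],[0,0,0],1],[[-0.958,0,-0.87],[0,0,0],1],[[-0.958,0,-0.87],[0,0,0],1],[[-0.958,0,-0.87],[0,0,0],1],[[-0.958,0,-0.87],[0,0,0],1],[[0,0,0],[0,0,0],1],[[0,0,0],[0,0,0],1]])

```text
time: 24.1
tool_pos: [0.5928, 0.0028, 0.0922]
tool_rot: [0.51, -0.508, -0.49, 0.492]
contact_force: [-0.4, -0.5, -1.9]
gripper_width: 0.41
```

```bash
python3 - <<'E'
from see import *
s=st(); i,hsv,P=look("w9"); T=Ttool(s); t=(P-T[:3,3])@T[:3,:3]
# fixture coords with estimate
a=np.deg2rad(-2); Rm=np.array([[np.cos(a),-np.sin(a)],[np.sin(a),np.cos(a)]]); L=(P[...,:2]-[.600,-.028])@Rm
z=P[...,2]; f=np.dstack([L,z])
# ribs z~.017, bed .012
m=(f[...,0]>-50e-3)&(f[...,0]<.025)&(abs(f[...,1])<.14)&(z>.005)&(z<.025)
q=f[m]; h,e=np.histogram(q[:,1],bins=np.arange(-.14,.141,.004))
for k in range(len(h)):
    w=q[(q[:,1]>=e[k])&(q[:,1]<e[k+1])]
    if len(w)>5: print(round(e[k]*1e3+2),len(w),np.median(w[:,2]).round(4),end=" | ")
b=comp(hsv,P,100,125,.03,.04,(.42,.7,-.2,.15),100,40); bl=(b[:,:2]-[.6,-.028])@Rm
for n,w in(("fence",bl[bl[:,0]>0]),("abut",bl[bl[:,0]<0])): print(n,len(w),np.percentile(w,[1,50,99],axis=0).round(4).tolist() if len(w) else 0)
m=(abs(t[...,0])<.017)&(abs(t[...,2])<.045)&(t[...,1]>-.06); rep("captool",t[m])
E
```

```text
{'time': 24.1, 'joint_pos': [-0.1209, 0.0635, 1.7774, 0.0004, 1.3043, -1.6556], 'tool_pos': [0.5928, 0.0028, 0.0922], 'contact_force': [-0.3504, -0.4737, -1.9319], 'gripper_width': 0.4105}
[[0.036, -0.004, -0.999], [0.999, 0.001, 0.036], [0.001, -1.0, 0.004]]
-138 219 0.0117 | -134 335 0.018 | -130 377 0.0166 | -126 389 0.0166 | -122 372 0.0167 | -118 415 0.0166 | -114 621 0.0123 | -110 359 0.0116 | -106 369 0.0116 | -102 368 0.0116 | -98 364 0.0116 | -94 357 0.0116 | -90 380 0.0116 | -86 363 0.0116 | -82 368 0.0116 | -78 370 0.0115 | -74 294 0.0116 | -70 268 0.0165 | -66 395 0.0165 | -62 378 0.0165 | -58 388 0.0166 | -54 536 0.0157 | -50 374 0.0116 | -46 376 0.0115 | -42 362 0.0116 | -38 374 0.0116 | -34 365 0.0116 | -30 375 0.0115 | -26 368 0.0115 | -22 372 0.0115 | -18 372 0.0116 | -14 375 0.0116 | -10 300 0.012 | -6 340 0.0165 | -2 201 0.0165 | 2 161 0.0167 | 6 160 0.0165 | 10 178 0.0118 | 14 149 0.0116 | 18 169 0.0116 | 22 146 0.0114 | 26 159 0.0115 | 30 170 0.0115 | 34 135 0.0115 | 38 170 0.0114 | 42 164 0.0115 | 46 146 0.0114 | 50 164 0.0115 | 54 172 0.0162 | 58 161 0.0166 | 62 171 0.0164 | 66 212 0.0164 | 70 312 0.0162 | 74 369 0.0115 | 78 373 0.0115 | 82 368 0.0115 | 86 362 0.0115 | 90 373 0.0115 | 94 371 0.0115 | 98 369 0.0115 | 102 366 0.0115 | 106 377 0.0115 | 110 361 0.0115 | 114 531 0.0122 | 118 387 0.0165 | 122 391 0.0165 | 126 385 0.0165 | 130 381 0.0164 | 134 315 0.0159 | 138 219 0.0115 | fence 2730 [[0.0348, -0.1356], [0.041, -0.06], [0.0505, 0.1353]]
abut 9485 [[-0.1224, -0.1344], [-0.1135, -0.0024], [-0.1048, 0.1342]]
captool 6449 [-0.017  -0.06   -0.0308] [0.017  0.0835 0.0447] [ 0.0001 -0.0542  0.0268]
```

View pics/w9.png

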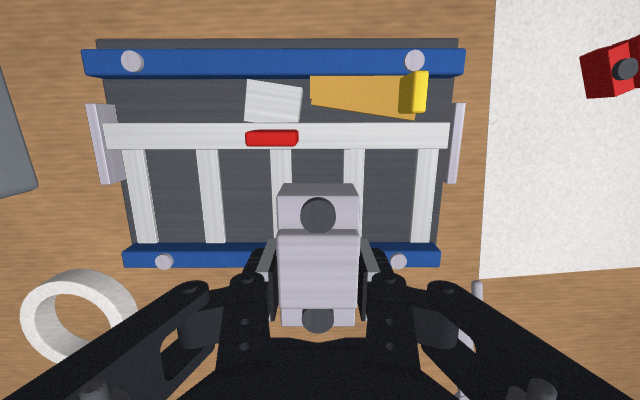

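Cap A hangs square at (318,250) above the nest. The ribs confirm the fixture frame to within 1 mm. Lower it and release with a part opening.

Request:
drive_tool(motion=[[[0,0.9,-0.08],[0,0,0],1],[[0,0.9,-0.08],[0,0,0],1],[[0,0.9,0],[0,0,0],1],[[0,0.8,0],[0,0,0],1],[[0,0.5,0],[0,0,0],1],[[0,0.15,0],[0,0,0],1],[[0,0.1,0],[0,0,0],1],[[0,0,0],[0,0,0],1],[[0,0,0],[0,0,0],1]])

```text
time: 25.05
tool_pos: [0.599, 0.0029, -0.0106]
tool_rot: [-0.508, 0.509, 0.492, -0.491]
contact_force: [0.3, -0.3, -2.0]
gripper_width: 0.409
```

Request:
drive_tool(motion=[[[0,0,0],[0,0,0],-0.2],[[0,0,0],[0,0,0],-0.2],[[0,0,0],[0,0,0],-0.2],[[0,0,0],[0,0,0],-0.2],[[0,0,0],[0,0,0],-0.2],[[0,-0.5,0],[0,0,0],-0.2],[[0,-1,0],[0,0,0],-0.2],[[0,-1,0],[0,0,0],-0.2],[[0,-1,0],[0,0,0],-0.2],[[0,-1,0],[0,0,0],-1],[[0,-1,0],[0,0,0],-1],[[0,-1,0],[0,0,0],-1]])

```text
time: 26.25
tool_pos: [0.598, 0.0029, 0.1529]
tool_rot: [-0.508, 0.509, 0.491, -0.491]
contact_force: [0.1, 0.1, -0.7]
gripper_width: 1.003
```

```bash
cat >> see.py <<'E'
BED=np.array([.6015,-.0283]); a=np.deg2rad(-2); RF=np.array([[np.cos(a),-np.sin(a)],[np.sin(a),np.cos(a)]])
def fix(P): return np.dstack([(P[...,:2]-BED)@RF,P[...,2]])
def nests(P):
    f=fix(P); m=(f[...,0]>-.055)&(f[...,0]<.036)&(abs(f[...,1])<.12)&(f[...,2]>.0295)&(f[...,2]<.055); m=m.astype(np.uint8)
    n,l,s,c=cv2.connectedComponentsWithStats(m)
    for k in range(1,n):
        if s[k,4]>150: q=f[l==k]; print("nest cap",s[k],q.min(0).round(4),q.max(0).round(4),cv2.minAreaRect((q[:,:2]*1000).astype(np.float32)))
E
python3 - <<'E'
from see import *
st(); i,hsv,P=look("w10"); nests(P)
E
```

```text
{'time': 26.25, 'joint_pos': [-0.1195, 0.0172, 1.7194, -0.0, 1.4038, -1.6554], 'tool_pos': [0.598, 0.0029, 0.1529], 'contact_force': [0.0614, 0.0881, -0.7243], 'gripper_width': 1.0031}
[[0.035, 0.001, -0.999], [0.999, -0.0, 0.035], [-0.0, -1.0, -0.001]]
nest cap [160 135 250   2 499] [-0.0544 -0.1198  0.0324] [-0.0531  0.1197  0.0375] ((-53.79046630859375, -0.052276611328125), (239.47232055664062, 1.2448676824569702), 89.95671844482422)
nest cap [ 299  150   37   68 2374] [-0.0394  0.0134  0.0296] [0.0262 0.0491 0.0475] ((-6.639347076416016, 31.180753707885742), (65.58199310302734, 35.69417953491211), 0.2103353887796402)
nest cap [173 220 229   5 827] [ 0.0329 -0.1199  0.0295] [0.036  0.1194 0.0386] ((34.45330047607422, -0.2870330810546875), (239.2937469482422, 3.089008092880249), 89.99235534667969)
```

Cap A stands in the nest at x -6.6, y +31, with its top right. Back for cap B.

Request:
drive_tool(motion=[[[0.952,-0.2,0.54],[0,0,0],-1],[[0.952,-0.2,0.54],[0,0,0],-1],[[0.952,-0.2,0.54],[0,0,0],-1],[[0.952,-0.2,0.54],[0,0,0],-1],[[0.952,-0.2,0.54],[0,0,0],-1],[[0.952,-0.2,0.54],[0,0,0],-1],[[0.952,-0.2,0.54],[0,0,0],-1],[[0.952,-0.2,0.54],[0,0,0],-1],[[0.952,-0.2,0.54],[0,0,0],-1],[[0.952,-0.2,0.54],[0,0,0],-1],[[0.952,0,0.54],[0,0,0],-1],[[0.952,0,0.54],[0,0,0],-1]])

```text
time: 27.5
tool_pos: [0.4456, 0.295, 0.2017]
tool_rot: [-0.508, 0.509, 0.492, -0.491]
contact_force: [-0.9, 0.9, -0.3]
gripper_width: 1.001
```

Request:
drive_tool(motion=[[[0.952,0,0.54],[0,0.27,0],-1],[[0.952,0,0.54],[0,0.27,0],-1],[[0.952,0,0.54],[0,0,0],-1],[[0,0,0],[0,0,0],-1],[[0,0,0],[0,0,0],-1]])

```text
time: 28.0
tool_pos: [0.4097, 0.3678, 0.2011]
tool_rot: [-0.52, 0.52, 0.48, -0.479]
contact_force: [1.2, -0.1, 0.8]
gripper_width: 0.998
```

```bash
python3 - <<'E'
from see import *
st(); i,hsv,P=look("w11"); caps(P,i)
E
```

```text
{'time': 28.0, 'joint_pos': [0.5966, -0.1296, 1.779, -0.0005, 1.4917, -0.8933], 'tool_pos': [0.4097, 0.3678, 0.2011], 'contact_force': [1.1627, -0.1252, 0.7606], 'gripper_width': 0.9983}
[[0.081, 0.001, -0.997], [0.997, -0.0, 0.081], [-0.0, -1.0, -0.001]]
comp [ 301  144   32   56 1696] bgr [130. 121. 123.] rect [407.1 367.4] [36.3 66.4] 85.4 z [0.032 0.035]
comp [ 208  219   60   36 1265] bgr [ 27.  27. 127.] rect [489.9 259.5] [36.1 66.5] 20.9 z [0.031 0.035]
```

Request:
drive_tool(motion=[[[0,1,0.1],[0,0,0],-1],[[0,1,0],[0,0,0],-1],[[0,1,0],[0,0,0],-1],[[0,1,0],[0,0,0],-1],[[0,1,0],[0,0,0],-1],[[0,1,0],[0,0,0],-1],[[0,1,0],[0,0,0],-1],[[0,1,0],[0,0,0],-1],[[0,0.7,0],[0,0,0],-1],[[0,0.5,0],[0,0,0],-1],[[0,0,0],[0,0,0],-1],[[0,0,0],[0,0,0],-1]])

```text
time: 29.25
tool_pos: [0.408, 0.3677, -0.0287]
tool_rot: [-0.52, 0.52, 0.479, -0.479]
contact_force: [-0.3, 0.5, -0.5]
gripper_width: 1.0
```

Request:
drive_tool(motion=[[[0,0,0],[0,0,0],1],[[0,0,0],[0,0,0],1],[[0,0,0],[0,0,0],1],[[0,0,0],[0,0,0],1],[[0,0,0],[0,0,0],1],[[0,0,0],[0,0,0],1],[[0,0,0],[0,0,0],1],[[0,-1,0],[0,0,0],1],[[0,-1,0],[0,-0.27,0],1],[[0,-1,0],[0,-0.27,0],1],[[0,-1,0],[0,0,0],1],[[0,-1,0],[0,0,0],1]])

```text
time: 30.45
tool_pos: [0.4064, 0.3673, 0.0953]
tool_rot: [0.509, -0.508, -0.49, 0.492]
contact_force: [0.6, 0.3, -1.2]
gripper_width: 0.411
```

Request:
drive_tool(motion=[[[-0.963,0,-0.404],[0,0,0],1],[[-0.963,0,-0.404],[0,0,0],1],[[-0.963,0,-0.404],[0,0,0],1],[[-0.963,0,-0.404],[0,0,0],1],[[-0.963,0,-0.404],[0,0,0],1],[[-0.963,0,-0.404],[0,0,0],1],[[-0.963,0,-0.404],[0,0,0],1],[[-0.963,0,-0.404],[0,0,0],1],[[-0.963,0,-0.404],[0,0,0],1],[[-0.963,0,-0.404],[0,0,0],1]])

```text
time: 31.45
tool_pos: [0.4991, 0.1226, 0.0944]
tool_rot: [0.509, -0.508, -0.491, 0.492]
contact_force: [-0.5, -1.3, -1.4]
gripper_width: 0.409
```

Request:
drive_tool(motion=[[[-0.963,0,-0.404],[0,0,0],1],[[-0.963,0,-0.404],[0,0,0],1],[[-0.963,0,-0.404],[0,0,0],1],[[-0.963,0,-0.404],[0,0,0],1],[[-0.963,0,-0.404],[0,0,0],1],[[-0.963,0,-0.404],[0,0,0],1],[[-0.963,0,-0.404],[0,0,0],1],[[-0.963,0,-0.404],[0,0,0],1],[[-0.963,0,-0.404],[0,0,0],1],[[-0.963,0,-0.404],[0,0,0],1],[[0,0,0],[0,0,0],1],[[0,0,0],[0,0,0],1]])

```text
time: 32.65
tool_pos: [0.5915, -0.1204, 0.0944]
tool_rot: [0.51, -0.508, -0.491, 0.491]
contact_force: [0.6, 0.8, -1.8]
gripper_width: 0.411
```

```bash
python3 - <<'E'
from see import *
s=st(); i,hsv,P=look("w12"); nests(P)
T=Ttool(s); t=(P-T[:3,3])@T[:3,:3]; m=(abs(t[...,0])<.03)&(abs(t[...,2])<.045)&(t[...,1]>-.06)&(t[...,1]<.04); rep("captool",t[m])
t5=t[m]; 
f=fix(P)[m]; rep("cap in fixture",f)
E
```

```text
{'time': 32.65, 'joint_pos': [-0.3242, 0.0852, 1.7506, 0.0004, 1.3083, -1.8591], 'tool_pos': [0.5915, -0.1204, 0.0944], 'contact_force': [0.6071, 0.8129, -1.8024], 'gripper_width': 0.4112}
[[0.036, -0.002, -0.999], [0.999, 0.001, 0.036], [0.001, -1.0, 0.002]]
nest cap [281 142 310   3 846] [-0.055  -0.1198  0.0325] [-0.0529  0.1198  0.0372] ((-54.10870361328125, -0.0198211669921875), (239.59786987304688, 1.885742425918579), 89.87815856933594)
nest cap [ 439  161   60   82 4027] [-0.0394  0.0125  0.0295] [0.0267 0.0498 0.0474] ((-6.327751159667969, 31.165739059448242), (66.12434387207031, 37.220115661621094), 0.22253352403640747)
nest cap [370 244 195   8 834] [ 0.033  -0.0461  0.0295] [0.036  0.1199 0.0385] ((34.49358367919922, 36.94560241699219), (2.9922902584075928, 165.99261474609375), 0.003130614059045911)
captool 6213 [-0.03   -0.06   -0.0331] [ 0.03   -0.0283  0.0342] [ 0.0006 -0.0541  0.0226]
cap in fixture 6213 [-0.0409 -0.1224  0.1227] [ 0.0264 -0.0624  0.1544] [-0.0292 -0.0918  0.1485]
```

Request:
drive_tool(motion=[[[0,0.9,0],[0,0,0],1],[[0,0.9,0],[0,0,0],1],[[0,0.9,0],[0,0,0],1],[[0,0.8,0],[0,0,0],1],[[0,0.5,0],[0,0,0],1],[[0,0.2,0],[0,0,0],1],[[0,0.2,0],[0,0,0],1],[[0,0,0],[0,0,0],1],[[0,0,0],[0,0,0],1]])

```text
time: 33.6
tool_pos: [0.5931, -0.1206, -0.0134]
tool_rot: [-0.508, 0.509, 0.491, -0.491]
contact_force: [-0.4, 0.1, -2.3]
gripper_width: 0.409
```

Request:
drive_tool(motion=[[[0,0,0],[0,0,0],-0.2],[[0,0,0],[0,0,0],-0.2],[[0,0,0],[0,0,0],-0.2],[[0,0,0],[0,0,0],-0.2],[[0,0,0],[0,0,0],-0.2],[[0,-0.5,0],[0,0,0],-0.2],[[0,-1,0],[0,0,0],-0.2],[[0,-1,0],[0,0,0],-0.2],[[0,-1,0],[0,0,0],-0.2],[[0,-1,0],[0,0,0],-0.2],[[0,-1,0],[0,0,0],1],[[0,-1,0],[0,0,0],1]])

```text
time: 34.8
tool_pos: [0.5924, -0.1205, 0.1503]
tool_rot: [-0.508, 0.509, 0.491, -0.491]
contact_force: [-0.2, -0.5, -0.8]
gripper_width: 0.268
```

```bash
python3 - <<'E'
from see import *
s=st(); i,hsv,P=look("w13"); nests(P); f=fix(P)
F=(.42,.7,-.2,.15)
def fr(n,m):
    if len(m): rep(n,fix(m[None])[0])
fr("redfin",comp(hsv,P,0,8,.055,.08,F)); fr("yfin",comp(hsv,P,18,35,.055,.08,F))
E
```

```text
{'time': 34.8, 'joint_pos': [-0.3236, 0.0344, 1.7062, -0.0, 1.3998, -1.8594], 'tool_pos': [0.5924, -0.1205, 0.1503], 'contact_force': [-0.2068, -0.5168, -0.827], 'gripper_width': 0.2677}
[[0.035, 0.001, -0.999], [0.999, -0.0, 0.035], [-0.0, -1.0, -0.001]]
nest cap [288 136 253   2 501] [-0.055  -0.1198  0.0331] [-0.0537  0.1197  0.0376] ((-54.30792999267578, -0.05843353271484375), (239.56642150878906, 1.2331597805023193), 89.9710464477539)
nest cap [ 299  152   38   68 2406] [-0.039  -0.11    0.0298] [ 0.0263 -0.0737  0.0476] ((-6.344532012939453, -91.81837463378906), (36.209388732910156, 65.38397979736328), 89.743408203125)
nest cap [ 419  152   47   68 2684] [-0.0393  0.0127  0.0296] [0.0264 0.0499 0.0475] ((-6.454568862915039, 31.181861877441406), (36.86137771606445, 65.67345428466797), 89.38199615478516)
nest cap [291 222 231   5 813] [ 0.0332 -0.1195  0.0296] [0.036  0.12   0.0385] ((34.58036422729492, 0.2247467041015625), (2.8299953937530518, 239.5458984375), 0.018981995061039925)
redfin 491 [-0.0676 -0.0174  0.0552] [-0.0584  0.0165  0.0692] [-0.0632 -0.0015  0.0672]
yfin 680 [-0.1047  0.09    0.055 ] [-0.0795  0.1016  0.0697] [-0.0921  0.0928  0.0662]
```

Both caps are seated at y +31 and -92. Next I go behind the red fin, shut, to push the bar.

Request:
drive_tool(motion=[[[0.924,0,0.812],[0,0,0],1],[[0.924,0,0.812],[0,0,0],1],[[0.924,0,0.812],[0,0,0],1],[[0.924,0,0.812],[0,0,0],1],[[0,0.95,0],[0,0,0],1],[[0,0.95,0],[0,0,0],1],[[0,0.95,0],[0,0,0],1],[[0,0.95,0],[0,0,0],1],[[0,0.95,0],[0,0,0],1],[[0,0.9,0],[0,0,0],1],[[0,0,0],[0,0,0],1],[[0,0,0],[0,0,0],1]])

```text
time: 36.05
tool_pos: [0.5144, -0.0252, 0.0073]
tool_rot: [0.509, -0.509, -0.491, 0.491]
contact_force: [-0.8, 0.2, 0.5]
gripper_width: 0.001
```

Request:
drive_tool(motion=[[[0,0,-0.2],[0,0,0],1],[[0,0,-0.2],[0,0,0],1],[[0,0,-0.2],[0,0,0],1],[[0,0,-0.2],[0,0,0],1],[[0,0,0],[0,0,0],1],[[0,0,0],[0,0,0],1]])

```text
time: 36.65
tool_pos: [0.5349, -0.026, 0.007]
tool_rot: [-0.508, 0.509, 0.491, -0.491]
contact_force: [-0.7, -0.4, -0.3]
gripper_width: -0.003
```

Request:
drive_tool(motion=[[[0,0,-0.1],[0,0,0],1],[[0,0,-0.1],[0,0,0],1],[[0,0,-0.1],[0,0,0],1],[[0,0,0],[0,0,0],1],[[0,0,0],[0,0,0],1]])

```text
time: 37.15
tool_pos: [0.5419, -0.0262, 0.0067]
tool_rot: [0.509, -0.509, -0.491, 0.491]
contact_force: [-1.9, 0.1, 0.1]
gripper_width: 0.001
```

```bash
cat > chk.py <<'E'
from see import *
import sys
s=st(); i,hsv,P=look(sys.argv[1]); nests(P); F=(.42,.7,-.2,.15)
for n,m in(("redfin",comp(hsv,P,0,8,.05,.08,F)),("yfin",comp(hsv,P,18,35,.055,.08,F))):
    if len(m): rep(n,fix(m[None])[0])
print("tcp fix",(np.array(s["tool_pos"][:2])-BED)@RF)
E
python3 chk.py w14
```

```text
{'time': 37.15, 'joint_pos': [-0.1855, 0.0531, 1.9467, 0.0001, 1.1417, -1.7213], 'tool_pos': [0.5419, -0.0262, 0.0067], 'contact_force': [-1.8959, 0.1126, 0.0568], 'gripper_width': 0.0007}
[[0.035, 0.0, -0.999], [0.999, 0.0, 0.035], [0.0, -1.0, -0.0]]
nest cap [  97  252  192   85 8253] [-0.055  -0.12    0.0295] [-0.0106 -0.0153  0.0471] ((-32.74017333984375, -67.44552612304688), (43.211246490478516, 104.85072326660156), 0.7672249674797058)
nest cap [ 347  252  190   38 6183] [-0.0539  0.0173  0.0295] [-0.0326  0.12    0.0377] ((-43.22876739501953, 68.63945007324219), (21.289499282836914, 102.6932144165039), 0.019133469089865685)
yfin 2588 [-0.1057  0.0903  0.055 ] [-0.0796  0.1028  0.0691] [-0.0938  0.0929  0.0663]
tcp fix [-5.95922045e-02  5.98526308e-05]
```

Request:
drive_tool(motion=[[[0,0,-0.1],[0,0,0],1],[[0,0,-0.1],[0,0,0],1],[[0,0,0],[0,0,0],1],[[0,0,0],[0,0,0],1]])

```text
time: 37.6
tool_pos: [0.5421, -0.0261, 0.0066]
tool_rot: [0.512, -0.505, -0.488, 0.494]
contact_force: [-21.0, -0.2, 14.3]
gripper_width: -0.004
```

The bar is solidly against the caps (21 N push). Back off and go to the +y side of the wedge fin.

Request:
drive_tool(motion=[[[0,0,0.6],[0,0,0],1],[[0,-1,0],[0,0,0],1],[[0,-1,0],[0,0,0],1],[[0,-1,0],[0,0,0],1],[[1,0,0.1],[0,0,0],1],[[1,0,0.1],[0,0,0],1],[[1,0,0.1],[0,0,0],1],[[1,0,0.1],[0,0,0],1],[[1,0,0.1],[0,0,0],1],[[0.1,0,0.5],[0,0,0],1],[[0,0,0],[0,0,0],1],[[0,0,0],[0,0,0],1]])

```text
time: 38.8
tool_pos: [0.5116, 0.1019, 0.082]
tool_rot: [-0.508, 0.509, 0.491, -0.491]
contact_force: [0.2, -1.0, -0.1]
gripper_width: 0.004
```

```bash
python3 chk.py w15
```

```text
{'time': 38.8, 'joint_pos': [0.0541, -0.0989, 1.9557, -0.0004, 1.2837, -1.4814], 'tool_pos': [0.5116, 0.1019, 0.082], 'contact_force': [0.1509, -0.9558, -0.1227], 'gripper_width': 0.004}
[[0.035, 0.001, -0.999], [0.999, -0.0, 0.035], [-0.0, -1.0, -0.001]]
nest cap [   14   250   275    99 11044] [-0.055  -0.12    0.0295] [0.0359 0.1034 0.055 ] ((-10.182723999023438, -8.296035766601562), (89.78378295898438, 224.87445068359375), 1.0603322982788086)
nest cap [204 322  25  26 283] [0.0059 0.0289 0.0365] [0.0314 0.05   0.0473] ((19.04790496826172, 39.606807708740234), (12.857606887817383, 31.72727394104004), 35.56342315673828)
redfin 1046 [-0.0484 -0.0163  0.05  ] [-0.0381  0.018   0.0691] [-0.046   0.0033  0.066 ]
yfin 632 [-0.1059  0.0919  0.0551] [-0.0798  0.102   0.0694] [-0.0946  0.0977  0.0671]
tcp fix [-0.09440585  0.12698568]
```

View pics/w15.png

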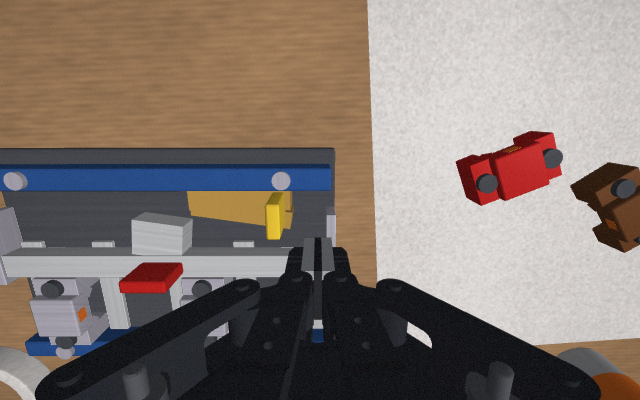

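Fin travel reads 0.024, so the bar is closed. The yellow fin is at (277,216), with the shut fingers to its +y side. Down and push.

Request:
drive_tool(motion=[[[0,1,0],[0,0,0],1],[[0,1,0],[0,0,0],1],[[0,0.95,0],[0,0,0],1],[[0,0,0],[0,0,0],1],[[-0.4,0,0],[0,0,0],1],[[-0.4,0,0],[0,0,0],1],[[-0.4,0,0],[0,0,0],1],[[-0.4,0,0],[0,0,0],1],[[-0.4,0,0],[0,0,0],1],[[-0.4,0,0],[0,0,0],1],[[0,0,0],[0,0,0],1]])

```text
time: 39.95
tool_pos: [0.5096, 0.0407, 0.0086]
tool_rot: [-0.509, 0.509, 0.491, -0.491]
contact_force: [-0.8, -0.8, -0.7]
gripper_width: 0.001
```

Request:
drive_tool(motion=[[[-0.2,0,0],[0,0,0],1],[[-0.2,0,0],[0,0,0],1],[[0,0,0],[0,0,0],1]])

```text
time: 40.25
tool_pos: [0.5088, 0.0319, 0.008]
tool_rot: [-0.509, 0.509, 0.491, -0.491]
contact_force: [0.8, -0.1, 0.3]
gripper_width: -0.003
```

Request:
drive_tool(motion=[[[-0.2,0,0],[0,0,0],1],[[-0.2,0,0],[0,0,0],1],[[0,0,0],[0,0,0],1]])

```text
time: 40.55
tool_pos: [0.5083, 0.023, 0.008]
tool_rot: [0.51, -0.508, -0.491, 0.491]
contact_force: [-0.7, 4.3, 1.4]
gripper_width: -0.003
```

```bash
python3 chk.py w16 | grep -v nest
```

```text
{'time': 40.55, 'joint_pos': [-0.1023, -0.0278, 2.0259, 0.0022, 1.1444, -1.6385], 'tool_pos': [0.5083, 0.023, 0.008], 'contact_force': [-0.6961, 4.3, 1.4402], 'gripper_width': -0.0034}
[[0.036, -0.001, -0.999], [0.999, 0.002, 0.036], [0.002, -1.0, 0.001]]
redfin 52 [-0.0485 -0.0118  0.05  ] [-0.0465 -0.0053  0.056 ] [-0.0474 -0.0092  0.0523]
yfin 829 [-0.106   0.025   0.0551] [-0.0895  0.0352  0.0735] [-0.1017  0.0298  0.0669]
tcp fix [-0.09495938  0.04803111]
```

Fin is moving and starting to load up. Continue in small steps.

Request:
drive_tool(motion=[[[-0.12,0,0],[0,0,0],1],[[0,0,0],[0,0,0],1],[[0,0,0],[0,0,0],1]])

```text
time: 40.9
tool_pos: [0.5082, 0.0226, 0.0081]
tool_rot: [0.511, -0.507, -0.493, 0.49]
contact_force: [0.5, 13.6, 2.1]
gripper_width: 0.002
```

Request:
drive_tool(motion=[[[-0.08,0,0],[0,0,0],1],[[0,0,0],[0,0,0],1],[[0,0,0],[0,0,0],1]])

```text
time: 41.2
tool_pos: [0.5081, 0.0223, 0.0081]
tool_rot: [0.512, -0.506, -0.493, 0.489]
contact_force: [0.6, 19.2, 2.2]
gripper_width: -0.001
```

Jammed at 19 N. Withdraw, then to the yellow key at (0.451,-0.313).

Request:
drive_tool(motion=[[[0.6,0,0],[0,0,0],1],[[0,-1,0],[0,0,0],1],[[0,-1,0],[0,0,0],1],[[0,-1,0],[0,0,0],1],[[0,-1,0],[0,0,0],1],[[0,-1,0],[0,0,0],1],[[-0.938,0,0.119],[0,0,0],1],[[-0.938,0,0.119],[0,0,0],1],[[-0.938,0,0.119],[0,0,0],1],[[-0.938,0,0.119],[0,0,0],1],[[-0.938,0,0.119],[0,0,0],1],[[-0.938,0,0.119],[0,0,0],1]])

```text
time: 42.4
tool_pos: [0.4856, -0.1089, 0.1328]
tool_rot: [-0.509, 0.509, 0.491, -0.492]
contact_force: [-0.8, 0.2, -0.3]
gripper_width: 0.001
```

```bash
python3 chk.py w17; python3 - <<'E'
from h import *
i,P,W,K=grab("side"); cv2.imwrite("pics/s17.png",cv2.resize(i[105:260,270:390],None,fx=3.8,fy=3.8,interpolation=cv2.INTER_CUBIC))
E
```

```text
{'time': 42.4, 'joint_pos': [-0.3693, -0.2123, 1.967, -0.0016, 1.3873, -1.9048], 'tool_pos': [0.4856, -0.1089, 0.1328], 'contact_force': [-0.791, 0.1751, -0.3471], 'gripper_width': 0.0006}
[[0.035, -0.001, -0.999], [0.999, -0.001, 0.035], [-0.001, -1.0, 0.001]]
nest cap [ 343  246  181   58 4175] [-0.055  -0.0585  0.0295] [0.0013 0.12   0.055 ] ((-26.838241577148438, 30.336750030517578), (178.66140747070312, 55.40495681762695), 88.80856323242188)
redfin 628 [-0.0482 -0.0174  0.0502] [-0.0376  0.0166  0.0689] [-0.0462 -0.0011  0.0663]
yfin 498 [-0.1055  0.0236  0.055 ] [-0.0801  0.0339  0.0689] [-0.0942  0.0265  0.0667]
tcp fix [-0.11305577 -0.08462846]
```

View pics/w17.png

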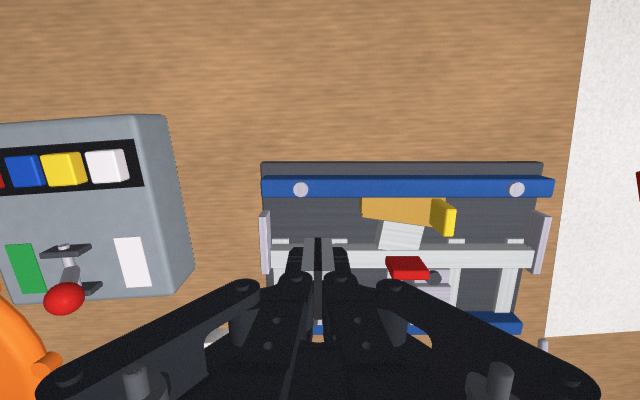

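```bash
python3 - <<'E'
from see import *
d=np.load("w17.npz"); i,P=d["i"],d["P"]; hsv=cv2.cvtColor(i,cv2.COLOR_BGR2HSV)
rep("ball",comp(hsv,P,0,8,.1,.15,(.5,.6,-.45,-.2))); rep("ykey",comp(hsv,P,18,35,.06,.09,(.42,.48,-.45,-.2)))
rep("bkey",comp(hsv,P,100,125,.0605,.09,(.42,.48,-.45,-.2)))
E
```

```text
ball 1041 [ 0.5292 -0.3076  0.107 ] [ 0.5526 -0.2864  0.1279] [ 0.538  -0.2929  0.1216]
ykey 1351 [ 0.4388 -0.3378  0.06  ] [ 0.4676 -0.301   0.0757] [ 0.4514 -0.3096  0.0731]
bkey 1063 [ 0.4402 -0.368   0.0605] [ 0.4669 -0.3372  0.0688] [ 0.4528 -0.3477  0.0663]
```

Request:
drive_tool(motion=[[[-0.938,0,0.119],[0,0,0],1],[[-0.938,0,0.119],[0,0,0],1],[[-0.938,0,0.119],[0,0,0],1],[[-0.938,0,0.119],[0,0,0],1],[[-0.938,0,0.119],[0,0,0],1],[[-0.938,0,0.119],[0,0,0],1],[[-0.938,0,0.119],[0,0,0],1],[[-0.938,0,0.119],[0,0,0],1],[[-0.938,0,0.119],[0,0,0],1],[[0,0,0],[0,0,0],1],[[0,0,0],[0,0,0],1]])

```text
time: 43.6
tool_pos: [0.452, -0.317, 0.1328]
tool_rot: [0.509, -0.508, -0.491, 0.491]
contact_force: [-0.8, 0.8, 0.6]
gripper_width: -0.001
```

The isolator still reads off (ball y -0.297). Descend to the yellow key.

Request:
drive_tool(motion=[[[0.16,0.9,0],[0,0,0],1],[[0,0.9,0],[0,0,0],1],[[0,0.9,0],[0,0,0],1],[[0,0.8,0],[0,0,0],1],[[0,0.2,0],[0,0,0],1],[[0,0.2,0],[0,0,0],1],[[0,0,0],[0,0,0],1]])

```text
time: 44.3
tool_pos: [0.4526, -0.3131, 0.0361]
tool_rot: [-0.508, 0.509, 0.491, -0.491]
contact_force: [-0.0, 1.0, 1.9]
gripper_width: -0.002
```

Request:
drive_tool(motion=[[[0,0.12,0],[0,0,0],1],[[0,0.12,0],[0,0,0],1],[[0,0,0],[0,0,0],1]])

```text
time: 44.6
tool_pos: [0.4526, -0.3139, 0.03]
tool_rot: [-0.508, 0.509, 0.491, -0.491]
contact_force: [-0.3, -0.7, 1.6]
gripper_width: -0.003
```

Request:
drive_tool(motion=[[[0,0.12,0],[0,0,0],1],[[0,0.12,0],[0,0,0],1],[[0,0,0],[0,0,0],1]])

```text
time: 44.9
tool_pos: [0.4527, -0.3141, 0.0275]
tool_rot: [0.509, -0.508, -0.491, 0.491]
contact_force: [-7.9, 7.4, 21.5]
gripper_width: 0.002
```

Request:
drive_tool(motion=[[[0,-0.5,0],[0,0,0],1],[[0,-1,0],[0,0,0],1],[[0,-1,0],[0,0,0],1],[[0,-1,0],[0,0,0],-1],[[0,-1,0],[0,0,0],-1],[[0,-1,0.9],[0,0,0],-1],[[0,0,0.9],[0,0,0],-1],[[0,0,0],[0,0,0],-1]])

```text
time: 45.7
tool_pos: [0.4061, -0.3124, 0.1619]
tool_rot: [-0.509, 0.51, 0.491, -0.491]
contact_force: [0.1, 0.1, -0.1]
gripper_width: 0.849
```

```bash
python3 - <<'E'
from see import *
st(); i,hsv,P=look("w18")
rep("ball",comp(hsv,P,0,8,.1,.15,(.5,.6,-.45,-.2)))
for n,a,b in(("red",0,8),("yel",18,35),("blue",100,125)):
    m=comp(hsv,P,a,b,.0605,.09,(.42,.48,-.45,-.2)); print(n,len(m),np.percentile(m[:,2],[50,80,95]).round(4) if len(m) else "")
E
```

```text
{'time': 45.7, 'joint_pos': [-0.8007, -0.2003, 1.9072, -0.0006, 1.4331, -2.3347], 'tool_pos': [0.4061, -0.3124, 0.1619], 'contact_force': [0.0803, 0.1102, -0.1351], 'gripper_width': 0.8495}
[[0.037, 0.001, -0.999], [0.999, -0.002, 0.037], [-0.002, -1.0, -0.001]]
ball 31 [ 0.5291 -0.3061  0.1102] [ 0.5323 -0.2934  0.1157] [ 0.5304 -0.2997  0.113 ]
red 596 [0.0731 0.0738 0.0745]
yel 635 [0.0662 0.0669 0.0675]
blue 750 [0.0732 0.0739 0.0745]
```

View pics/w18.png

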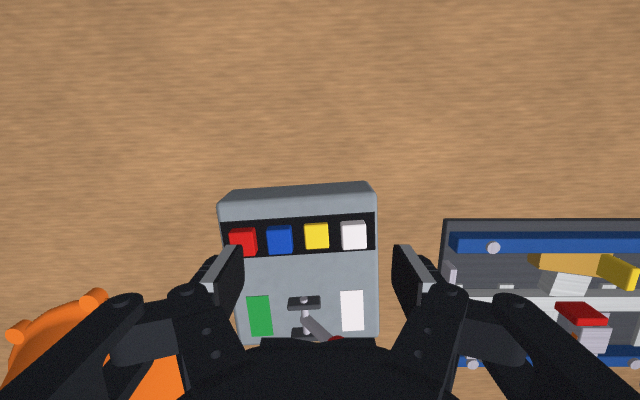

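Yellow is latched (0.066) and blue is up (0.073). Now throw the isolator back on, straddling the ball from above.

Request:
drive_tool(motion=[[[-0.03,0,-0.905],[0,0,0],-1],[[-0.03,0,-0.905],[0,0,0],-1],[[-0.03,0,-0.905],[0,0,0],-1],[[-0.03,0,-0.905],[0,0,0],-1],[[-0.03,0,-0.905],[0,0,0],-1],[[-0.03,0,-0.905],[0,0,0],-1],[[0,0,0],[0,0,0],-1],[[0,0.9,0],[0,0,0],-1],[[0,0.9,0],[0,0,0],-1],[[0,0.9,0],[0,0,0],-1],[[0,0.9,0],[0,0,0],-1],[[0,0.9,0],[0,0,0],-1]])

```text
time: 46.95
tool_pos: [0.5419, -0.3207, 0.0468]
tool_rot: [0.509, -0.508, -0.491, 0.491]
contact_force: [0.8, -0.2, 0.4]
gripper_width: 1.0
```

Request:
drive_tool(motion=[[[-0.35,0,0],[0,0,0],-1],[[-0.35,0,0],[0,0,0],-1],[[-0.35,0,0],[0,0,0],-1],[[-0.35,0,0],[0,0,0],-1],[[-0.35,0,0],[0,0,0],-1],[[-0.3,0,0],[0,0,0],-1],[[0,0,0],[0,0,0],-1],[[0,0,0],[0,0,0],-1]])

```text
time: 47.75
tool_pos: [0.5409, -0.3726, 0.0486]
tool_rot: [0.509, -0.509, -0.491, 0.491]
contact_force: [-1.2, -0.2, 0.2]
gripper_width: 1.001
```

Request:
drive_tool(motion=[[[0,-1,0],[0,0,0],-1],[[0,-1,0],[0,0,0],-1],[[0,-1,0],[0,0,0],-1],[[0,-1,0],[0,0,0],-1],[[0,-1,0],[0,0,0],-1],[[0.8,-1,0],[0,0,0],-1],[[1,-1,0.2],[0,0,0],-1],[[1,-1,0.4],[0,0,0],-1],[[1,0,0.4],[0,0,0],-1],[[1,0,0.4],[0,0,0],-1],[[1,0,0.4],[0,0,0],-1],[[1,0,0.4],[0,0,0],-1]])

```text
time: 48.95
tool_pos: [0.4913, -0.1991, 0.2486]
tool_rot: [0.509, -0.509, -0.491, 0.491]
contact_force: [-0.1, -0.5, 0.1]
gripper_width: 1.004
```

Request:
drive_tool(motion=[[[1,0,0.4],[0,0,0],-1],[[1,0,0.4],[0,0,0],-1],[[0,0,0],[0,0,0],-1],[[0,0,0],[0,0,0],-1]])

```text
time: 49.35
tool_pos: [0.4737, -0.1495, 0.2487]
tool_rot: [-0.508, 0.509, 0.491, -0.492]
contact_force: [0.5, 0.4, -0.4]
gripper_width: 1.0
```

```bash
python3 chk.py w19; python3 - <<'E'
from see import *
d=np.load("w19.npz"); i,P=d["i"],d["P"]; hsv=cv2.cvtColor(i,cv2.COLOR_BGR2HSV)
rep("ball",comp(hsv,P,0,8,.1,.15,(.5,.6,-.45,-.2)))
for n,a,b in(("red",0,8),("yel",18,35),("blue",100,125)):
    m=comp(hsv,P,a,b,.0605,.09,(.42,.48,-.45,-.2)); print(n,len(m),np.percentile(m[:,2],[50,80,95]).round(4) if len(m) else "")
E
```

```text
{'time': 49.35, 'joint_pos': [-0.4555, -0.2878, 1.8357, -0.0003, 1.5929, -1.9926], 'tool_pos': [0.4737, -0.1495, 0.2487], 'contact_force': [0.4623, 0.3616, -0.401], 'gripper_width': 0.9997}
[[0.034, 0.001, -0.999], [0.999, -0.001, 0.034], [-0.001, -1.0, -0.001]]
nest cap [ 321  218  176   62 4255] [-0.0549 -0.1199  0.0296] [0.036  0.12   0.0546] ((-9.44753646850586, 0.02857208251953125), (90.87503814697266, 239.86094665527344), 0.003290681866928935)
redfin 290 [-0.048  -0.0174  0.05  ] [-0.0381  0.0158  0.0696] [-0.0452 -0.0019  0.0665]
yfin 234 [-0.1055  0.0233  0.055 ] [-0.0801  0.034   0.0694] [-0.0934  0.0264  0.0666]
tcp fix [-0.12352647 -0.12561415]
ball 402 [ 0.5317 -0.3707  0.111 ] [ 0.5549 -0.3486  0.1274] [ 0.5407 -0.3561  0.1224]
red 568 [0.0731 0.0739 0.0746]
yel 468 [0.0663 0.0669 0.0675]
blue 567 [0.0731 0.074  0.0747]
```

View pics/w19.png

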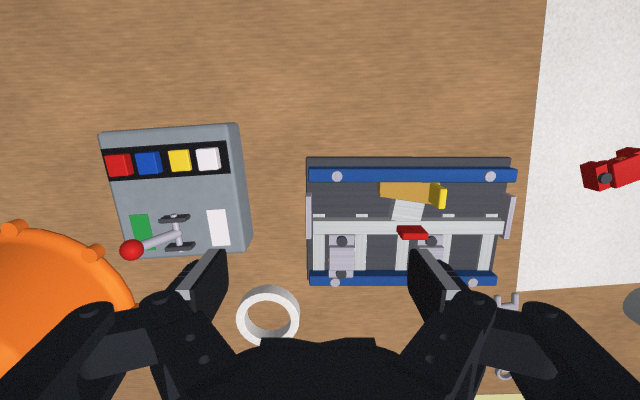

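The view shows the isolator over green (131,250), yellow down, blue up, both caps clamped, and the wedge fin moved in. The gripper is clear. Handing in.

```bash
python3 -c "
from plant import manip
print(manip.job_done())"
```

```text
the job is handed in; nothing more can be done
None
```

The job is done and handed in at about 49 s. The steps were carried out in the order asked.

- **Isolator off:** I threw the isolator off first.
- **Caps:** I found two steel caps on the bench and stood them upright in the +31 and -93 nests. I left the red and brown look-alikes alone.
- **Bar:** It is closed hard against the caps. It stopped solidly at 21 N, and the fin reads about 0.024 m of travel.
- **Wedge:** I pushed it until it jammed at 19 N, after about 68 mm of travel, and its fin was still there in the last picture. I did not measure the force between wedge and bar directly.
- **Keys:** Yellow is latched down about 7 mm and blue is up.
- **Isolator on:** I threw the isolator back on last. The ball is over the green patch at y -0.36.
- **At the end:** The gripper was open and clear of everything. I never went near the spray can, tape roll or spanner, but did not measure their positions again.

One thing disagreed with the description. The real fingertips sit about 36 mm short of the reported TCP when shut, and about 50 mm when open. Because of this, my first three pushes at the isolator passed over the ball without moving it. I checked the offset with two cameras and corrected for it from then on.

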